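# Stopper a reagent pack and show its code to the reader

### The arm

A 6-joint arm with a two-finger parallel gripper is mounted at the origin on the work surface. World frame = base frame: x ahead of the robot, y to its left, z up, the work surface at z = 0. Lengths are in mm, angles in rad, forces in N, time in s.
With the tool pointing down it reaches from about 275 to 1000 mm from the base axis. Payload 8.4 kg.
Tool frame: the origin (TCP) lies at the centre of the arm's flange, where the gripper is bolted on; the fingertips stand r.tip_extent ahead of it and the grasp point (between the pads) lies 155 mm ahead of it (r.tip_extent is the distance from the TCP to the fingertips, in mm); z points along the fingers, y is the direction in which the jaws open and shut (so a half turn about z gives the same grasp; the last joint's range is limited). The gripper opens to 85 mm and grips with 20 to 120 N. Pads are 22 mm wide; open, the fingers measure 114 mm over their backs; the gripper's body (76 mm by 85 mm) begins 54 mm behind the grasp point. The pads swing forward as they close: fully open they stand 13 mm farther back than shut.
Start: joints at [-1.121, 0.353, 1.633, -0, 1.155, -0.002], TCP at [272.866, -562.293, 404.681] pointing down, gripper open.
Joint ranges: [-2.63, 2.63], [-0.92, 2.1], [0.06, 2.66], [-1.3, 4.44], [0, 2.69], [-3.02, 3.02]. Speed limits (rad/s): [2.22, 2.22, 2.79, 3.14, 3.14, 3.14].

### API

Orientations are given as [roll, pitch, yaw] about the fixed x, y, z axes, in that order (R = Rz(yaw) Ry(pitch) Rx(roll)).
In Python, from rig import sense, grab_frame, job, r gives the robot as it stands. The module is installed in compiled form; this text tells all that it offers.
- The arm moves only by the shell command python3 -m creep 'ROWS' [FORCE]. ROWS is JSON, a list of rows, each a list of 7 numbers: the turn, a rotation vector about the tool's x, y, z in rad, then the shift along the tool's x, y, z in mm, then the closure, from 0 (fully open) to 1 (shut). In form: [[wx, wy, wz, dx, dy, dz, fingers], ...]. A call has 1 to 10 rows; each row shifts and turns the pose as measured when the row begins, along the tool's axes as they then stand; what a row does not reach is not made up. A row lasts 1/12 s, in which the tool goes at most 41.7 mm and 7.16 degrees, less where a joint would pass 70% of its speed; a pose out of reach is approached as far as the arm can. A call with a gripper value outside its range is refused whole. The fingers move at their own pace and stop on an object; FORCE is the grip in N (left out, the last holds). Time passes only in rows, so rows that do not move let the fingers close. It gives the time, the measured TCP pose, the force and the opening at its end, in the units of the state.
- sense(): the state, without advancing time (a new reading comes with each control period).
- grab_frame(name): name is "side" or "top" or "wrist"; returns a dict with "color" (420x560x3 uint8, red, green, blue), "mtx" (3x3 intrinsics, pixels), "T" (4x4, takes a point from camera to world coordinates). Camera axes: x right, y down, z forward; pixel columns grow to the right and rows downward; lengths in mm; the calibration is good to about 2 mm. A picture is of the moment at which its call begins. There is no depth.
- job.sign_off(): hands the job in, once; it reports no verdict.
The state is a dict: "clock": time; "qpos": joint angles; "qvel": joint speeds; "joint_efforts": joint torques, N m; "eef_pos": TCP position; "tcp_rot": TCP orientation; "contact_force": force on the tool from outside, world axes, zero at the start; "wrist_torque": the same for the moment, N m; "opening": opening from 0.0 (shut) to 1.0 (fully open).
Only numpy, scipy, OpenCV 4.12 (cv2) and the standard library are available. Lean on these libraries where they do the work, as an engineer would, in place of code of your own. Each camera call takes 0.05 s, during which the arm holds its last target.

### The job

Close the open blue-topped reagent pack while it stands in its rack: set the orange stopper in its mouth, plug down and fully home. Then draw the stoppered pack out of the rack, tip it and hold the code on its underside square to the code reader's window, centred and about 5 cm from the glass. Finish while still holding it there, still and clear of everything; never touch the reader, and leave the green-topped pack, the wash bottle and the jar where they are.

Things in the scene. Friction and masses are not known exactly. Their poses are not given: they have to be found in the camera images.
- pack: Loose white reagent pack, blue top and band, 70 (x) x 40 (y) x 110 mm high, about 0.18 kg. Origin: centre of its underside, z up through its top. Stands in a rack pocket, x along the rack's x, 1.5 mm play a side, top 115 mm above the bench; grip its flat sides across the 40 mm, above the rack. Mouth: round pocket in mid-top, 25 mm across, 16 mm deep. Square black-and-white code on the underside.
- pack_mouth (a point): Centre of the pack's mouth, at the level of the top face, 110 mm above the pack's origin.
- pack_code (a point): Centre of the code on the pack's underside (the pack's origin).
- stopper: Loose orange stopper, 31 mm high, 20 g. From below: plug 22 mm across, 12 long, tapered foot; flange 32 across, 4 thick; round grip knob 18 across, 15 high. Origin: centre of the plug's underside, z up to the knob. Starts plug down on the black mat. Fully home, its flange rests on the pack's top, its origin 98 mm above the pack's; it sits loosely, 1.5 mm play, held by the pocket and its weight.
- rack: Fixed grey rack, 204 (x) x 64 (y) x 45 mm high; origin: centre of its underside on the bench. Two pockets 73 x 43 mm, 40 mm deep, centred at x = -48 and +48 mm of its frame.
- reader: Fixed hands-free code reader on the bench, a slanted white head on a grey column and black foot, 100 mm wide, about 145 mm high; origin: on the bench, under the middle of the head. Its front (-x) looks roughly towards the robot.
- reader_window: Greenish glass on the reader's head, 60 x 76 mm. Origin: centre of the glass, 114 mm above the bench; z points straight out of the glass, 45 degrees upward and towards the reader's -x; y is level. Right pose for the pack: underside to the glass, so the pack's z is parallel to this z, the code's centre on this z axis about 50 mm out. The white head reaches 42 mm along the glass either way.
- mat: Fixed black rubber mat 110 x 110 x 4 mm on which the stopper stands; origin: centre of its underside.
- neighbour: Bystander: like the pack but green-topped, and closed with a green stopper (129 mm high in all); in the other pocket of the rack.
- washbottle: Bystander: white bottle with a blue cap, 56 mm across, 125 mm high; origin: centre of its underside.
- jar: Bystander: amber jar with a black cap, 54 mm across, 70 mm high; origin: centre of its underside.
There are look-alikes about, which are no part of the job. There is more than one size of the reader; the one meant has the size given above.

How it is judged:
By the outcome, as a careful person would: the job done as asked, in the order asked, and still so for the second after the job is handed in, while the arm keeps its last pose, push and grip.
It also fails if it takes over 51 s, if anything falls off the work surface, if the arm or the gripper's body presses on something with over 40 N, if the wrist force passes 120 N, or if a joint passes its speed limit or range.

## Working session

There is one attempt and no reset: what is moved stays moved. The work goes in short steps, Python scripts to look and compute and a shell command to move; the robot and the scene stay as the last step left them, time stands still between calls to the robot, and variables do not carry over. Pictures are saved under pics/ and viewed, and the job is handed in when it is done.

```bash
ls; mkdir -p pics
python3 - <<'E'
from rig import sense, grab_frame, job, r
import cv2,numpy as np
print(sense(), r.tip_extent)
for n in ("side","top","wrist"):
    f=grab_frame(n); cv2.imwrite(f"pics/{n}0.png",f["color"][:,:,::-1]); print(n,f["mtx"].tolist(),np.round(f["T"],4).tolist())
E
```

```text
pics
{'clock': 0.0, 'qpos': array([-1.12138409e+00,  3.53654642e-01,  1.63413425e+00,  1.90491365e-05,
        1.15519832e+00, -2.40575074e-03]), 'qvel': array([-0.0024611 , -0.00032728,  0.00065369,  0.00124537,  0.00164632,
       -0.0008404 ]), 'joint_efforts': array([-8.85374320e-04, -6.05257416e+01, -3.42056251e+01, -1.25931874e-04,
        9.37631470e-03, -1.38318541e-05]), 'eef_pos': array([ 272.77378327, -562.07355194,  403.95740715]), 'tcp_rot': array([-3.14019814e+00, -2.07717526e-05,  4.51810275e-01]), 'contact_force': array([-0.86228479, -0.56342957, -0.74649347]), 'wrist_torque': array([ 0.01677591, -0.01762819, -0.01882331]), 'opening': 0.9996655015446985} 173.4
side [[383.0296332750207, 0.0, 280.1357137147898], [0.0, 383.0296332750207, 204.61006274276872], [0.0, 0.0, 1.0]] [[0.9929, -0.0866, 0.0814, 526.0046], [-0.1163, -0.5659, 0.8162, -733.9061], [-0.0246, -0.8199, -0.572, 615.6464], [0.0, 0.0, 0.0, 1.0]]
top [[460.36171831145595, 0.0, 274.15059422324833], [0.0, 460.36171831145595, 214.2913462136748], [0.0, 0.0, 1.0]] [[0.0049, -0.9955, 0.0942, 486.2496], [-1.0, -0.005, -0.0012, 18.3667], [0.0016, -0.0942, -0.9956, 1282.7289], [0.0, 0.0, 0.0, 1.0]]
wrist [[372.2514540202228, 0.0, 277.09105071582775], [0.0, 372.2514540202228, 207.56555029754816], [0.0, 0.0, 1.0]] [[0.4363, -0.8632, -0.2539, 336.7137], [-0.8998, -0.419, -0.1215, -531.4446], [-0.0015, 0.2815, -0.9596, 373.6051], [0.0, 0.0, 0.0, 1.0]]
```

View pics/side0.png

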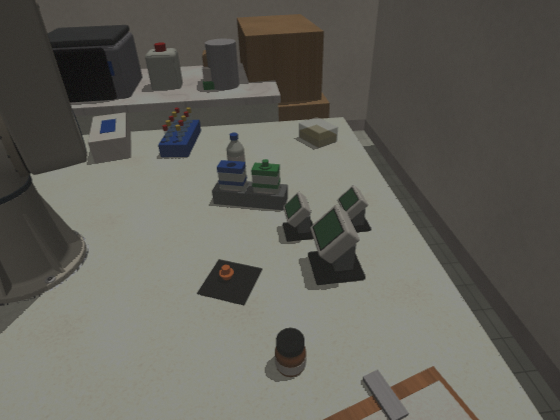

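View pics/top0.png

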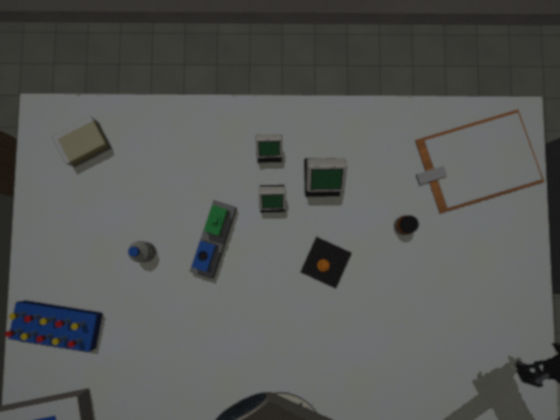

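View pics/wrist0.png

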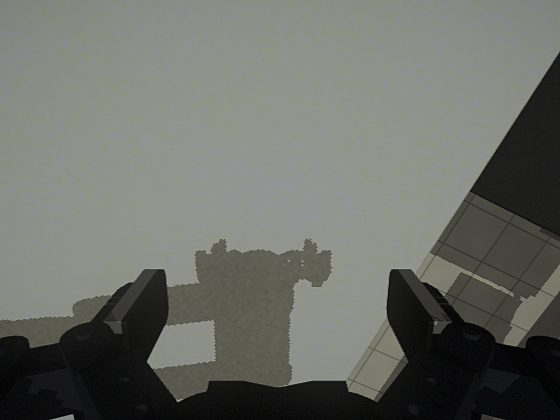

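```bash
cat > h.py <<'E'
import numpy as np,cv2,json
from rig import sense, grab_frame, job, r
from scipy.spatial.transform import Rotation as R
def ray(f,u,v):
    K=f["mtx"];T=f["T"]; d=T[:3,:3]@np.linalg.solve(K,[u,v,1.]); return T[:3,3],d
def atz(f,u,v,z):
    o,d=ray(f,u,v); return o+d*(z-o[2])/d[2]
def proj(f,p):
    T=f["T"]; c=T[:3,:3].T@(np.asarray(p,float)-T[:3,3]); q=f["mtx"]@c; return q[:2]/q[2]
def crop(f,x0,y0,w,h,s,name,pts=()):
    im=f["color"][y0:y0+h,x0:x0+w,::-1]
    im=cv2.resize(im,None,fx=s,fy=s,interpolation=cv2.INTER_CUBIC)
    im=cv2.convertScaleAbs(im,alpha=1.6)
    for p in pts:
        q=proj(f,p); cv2.circle(im,(int((q[0]-x0+.5)*s),int((q[1]-y0+.5)*s)),3,(0,0,255),1)
    cv2.imwrite("pics/"+name,im)
E
python3 - <<'E'
from h import *
f=grab_frame("top"); crop(f,180,120,180,180,4.,"t1.png".replace("t1","t1"))
crop(f,180,190,80,100,6,"t2.png"); crop(f,290,140,70,150,4,"t3.png")
f=grab_frame("side"); crop(f,190,130,200,150,4,"s1.png")
E
```

```text
(no output)
```

View pics/t1.png

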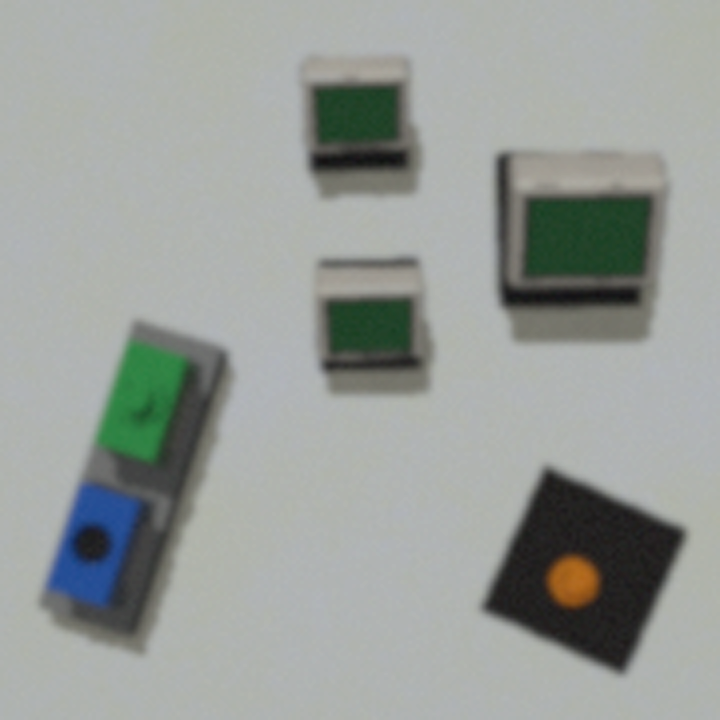

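View pics/s1.png

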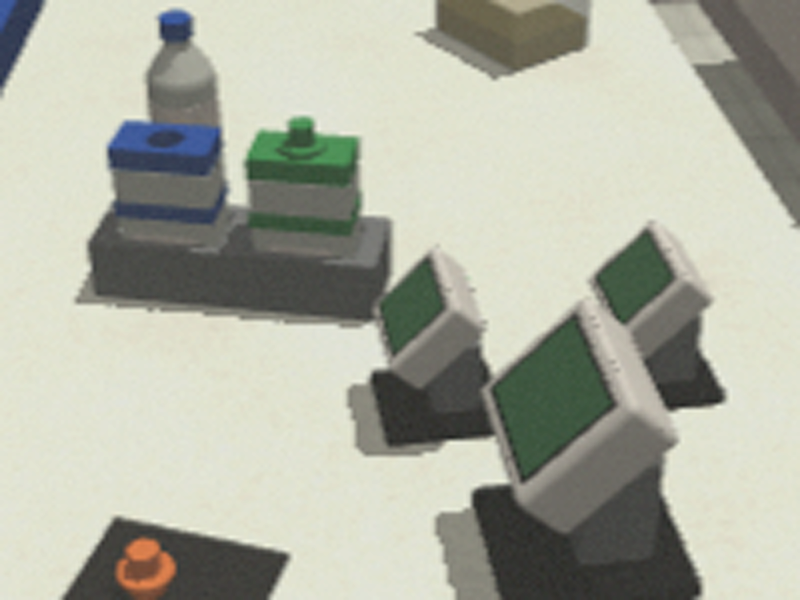

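View pics/t2.png

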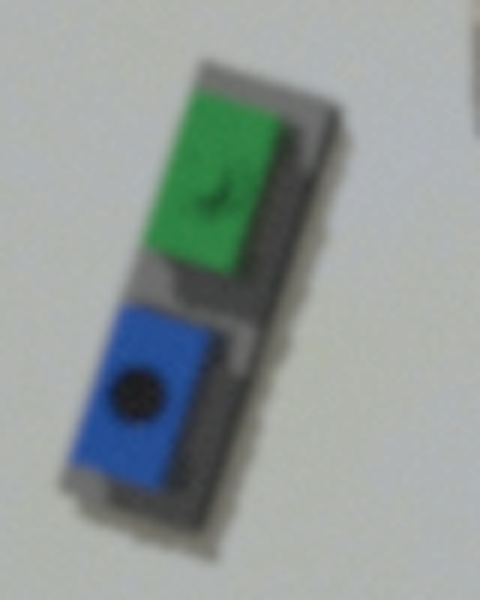

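View pics/t3.png

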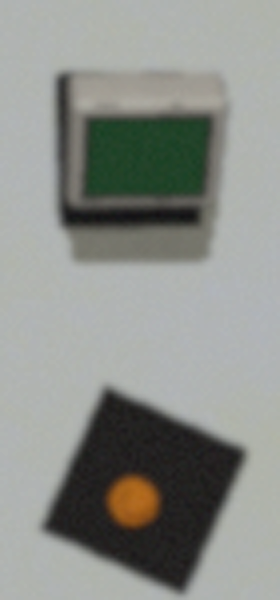

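Run:
```python
from h import *
f=grab_frame("top"); g=grab_frame("side")
c=lambda x,y:(x/4-.5+180,y/4-.5+120)
W=[atz(f,*c(x,y),z) for x,y,z in((527,195,135.2),(652,197,135.2),(645,277,92.8),(525,275,92.8))]
for w in W: print("win",w.round(1), proj(g,w).round(1))
cw=np.mean(W,0); print(cw, proj(f,cw))
yd=W[0]-W[1]+W[3]-W[2]; print("yaw of y dir",np.degrees(np.arctan2(yd[1],yd[0]))-90)
from itertools import product
hsv=cv2.cvtColor(f["color"],cv2.COLOR_RGB2HSV)
def blob(lo,hi,box):
    m=cv2.inRange(hsv,lo,hi); k=np.zeros_like(m); x0,y0,x1,y1=box; k[y0:y1,x0:x1]=m[y0:y1,x0:x1]
    cs,_=cv2.findContours(k,cv2.RETR_EXTERNAL,cv2.CHAIN_APPROX_NONE); c=max(cs,key=cv2.contourArea)
    fill=np.zeros_like(m);cv2.drawContours(fill,[c],-1,255,-1)
    mo=cv2.moments(fill,True); return (mo['m10']/mo['m00'],mo['m01']/mo['m00']),cv2.minAreaRect(c),mo['m00']
for n,lo,hi,box,z in(("blue",(100,120,40),(130,255,255),(185,235,230,280),115),("green",(45,100,40),(80,255,255),(195,195,240,245),115),("orange",(5,120,60),(25,255,255),(300,240,350,290),20)):
    ce,ra,a=blob(lo,hi,box); p=atz(f,*ce,z); print(n,ce,ra,a,p.round(1),proj(g,p).round(1))
mm=cv2.inRange(hsv,(0,0,0),(180,255,32)).astype(np.uint8)
for z,pts in((45,[(135,320),(230,348)]),(4,[(547,467),(686,533),(623,673),(483,607)])):
    for q in pts: print(z,atz(f,*c(*q),z).round(1))
for q in ((90,545),): print("mouth",atz(f,*c(*q),115).round(1))
```

```text
win [712.2 -76.2 135.2] [335.8 207.2]
win [ 711.3 -155.2  135.2] [344.7 229.9]
win [ 666.7 -156.6   92.8] [322.  248.6]
win [667.6 -78.2  92.8] [315.1 225.2]
[ 689.46593203 -116.54345375  114.        ] [326.30350611 178.66067151]
yaw of y dir -0.6522466856600602
blue (203.53273137697516, 255.84424379232505) ((203.35000610351562, 255.95001220703125), (15.811387062072754, 28.144268035888672), 18.43494987487793) 443.0 [490.4 194.9 115. ] [232.  163.4]
green (215.47795823665894, 220.1600928074246) ((215.4500274658203, 220.1500244140625), (15.495161056518555, 27.195587158203125), 18.434947967529297) 431.0 [581.  166.2 115. ] [266.  165.9]
orange (322.864, 264.864) ((322.7500305175781, 264.7500305175781), (12.020814895629883, 11.31370735168457), 45.0) 125.0 [ 467.9 -116.6   20. ] [227.8 270.3]
45 [642.8 182.1  45. ]
45 [624.  117.5  45. ]
4 [ 546.6 -100.4    4. ]
4 [ 501.4 -196.4    4. ]
4 [ 405.2 -152.1    4. ]
4 [449.8 -55.9   4. ]
mouth [490.7 198.7 115. ]
```

```bash
cat >> h.py <<'E'
def Rt(s): return R.from_euler("xyz",s["tcp_rot"])
def plan(pos,rpy,n,s=None):
    "rows (tool frame) from the measured pose to pos / rpy in n steps"
    from scipy.spatial.transform import Slerp
    s=s or sense(); p0=np.array(s["eef_pos"]); R0=Rt(s); R1=rpy if isinstance(rpy,R) else R.from_euler("xyz",rpy)
    sl=Slerp([0,1],R.concatenate([R0,R1]))
    st=(np.asarray(pos)-p0)/n
    print("from",p0.round(1),s["tcp_rot"].round(3),"angle",np.degrees((R0.inv()*R1).magnitude()).round(2),"dist",np.linalg.norm(st*n).round(1))
    for i in range(n):
        a=sl(i/n); b=sl((i+1)/n); w=(a.inv()*b).as_rotvec(); d=a.inv().apply(st)
        print(w.round(4).tolist(),d.round(1).tolist())
E
python3 -c "
from h import *
plan([468,-116.6,330],[np.pi,0,-.307],16)"
```

```text
from [ 272.8 -562.3  404.5] [-3.141  0.     0.452] angle 43.47 dist 492.2
[-0.0, 0.0, 0.0474] [23.1, -19.7, 4.7]
[-0.0, 0.0, 0.0474] [22.2, -20.8, 4.7]
[-0.0, 0.0, 0.0474] [21.2, -21.8, 4.7]
[-0.0, 0.0, 0.0474] [20.1, -22.8, 4.7]
[-0.0, 0.0, 0.0474] [19.0, -23.7, 4.7]
[-0.0, 0.0, 0.0474] [17.9, -24.6, 4.7]
[-0.0, 0.0, 0.0474] [16.7, -25.4, 4.7]
[-0.0, 0.0, 0.0474] [15.4, -26.2, 4.7]
[-0.0, 0.0, 0.0474] [14.2, -26.9, 4.7]
[-0.0, 0.0, 0.0474] [12.9, -27.5, 4.7]
[-0.0, 0.0, 0.0474] [11.6, -28.1, 4.7]
[-0.0, 0.0, 0.0474] [10.2, -28.6, 4.7]
[-0.0, 0.0, 0.0474] [8.9, -29.1, 4.7]
[-0.0, 0.0, 0.0474] [7.5, -29.5, 4.7]
[-0.0, 0.0, 0.0474] [6.1, -29.8, 4.7]
[-0.0, 0.0, 0.0474] [4.6, -30.1, 4.7]
```

```bash
python3 -m creep '[[0,0,0.0474,23,-20,4.7,0.5],[0,0,0.0474,22,-21,4.7,0.5],[0,0,0.0474,21,-22,4.7,0.5],[0,0,0.0474,20,-23,4.7,0.5],[0,0,0.0474,19,-24,4.7,0.5],[0,0,0.0474,18,-25,4.7,0.5],[0,0,0.0474,17,-25,4.7,0.5],[0,0,0.0474,15,-26,4.7,0.5]]'; python3 -c "
from h import *
plan([468,-116.6,330],[np.pi,0,-.307],9)"
```

```text
clock: 1.02
eef_pos: [372.0, -336.1, 365.8]
tcp_rot: [3.136, -0.002, 0.049]
contact_force: [-0.3, -0.7, -0.2]
opening: 0.497
from [ 372.  -336.1  365.8] [ 3.136e+00 -2.000e-03  4.900e-02] angle 20.39 dist 242.2
[0.0006, -0.0003, 0.0395] [11.8, -23.9, 3.9]
[0.0006, -0.0003, 0.0395] [10.9, -24.3, 3.9]
[0.0006, -0.0003, 0.0395] [9.9, -24.7, 3.9]
[0.0006, -0.0003, 0.0395] [8.9, -25.1, 3.9]
[0.0006, -0.0003, 0.0395] [7.9, -25.4, 3.9]
[0.0006, -0.0003, 0.0395] [6.9, -25.7, 3.9]
[0.0006, -0.0003, 0.0395] [5.9, -26.0, 3.9]
[0.0006, -0.0003, 0.0395] [4.9, -26.2, 4.0]
[0.0006, -0.0003, 0.0395] [3.8, -26.3, 4.0]
```

```bash
python3 -m creep '[[0.0006,0,0.0395,12,-24,4,0.5],[0.0006,0,0.0395,11,-24,4,0.5],[0.0006,0,0.0395,10,-25,4,0.5],[0.0006,0,0.0395,9,-25,4,0.5],[0.0006,0,0.0395,8,-25,4,0.5],[0.0006,0,0.0395,7,-26,4,0.5],[0.0006,0,0.0395,6,-26,4,0.5],[0.0006,0,0.0395,5,-26,4,0.5],[0.0006,0,0.0395,4,-26,4,0.5],[0,0,0,0,0,0,0.5]]'; python3 -c "
from h import *
s=sense();print(s['eef_pos'],s['tcp_rot'],s['qpos'],r.tip_extent)
f=grab_frame('wrist');print(proj(f,[468,-116.6,20]))
cv2.imwrite('pics/w1.png',cv2.convertScaleAbs(f['color'][:,:,::-1],alpha=1.5))"
```

```text
clock: 1.85
eef_pos: [475.3, -102.7, 328.7]
tcp_rot: [-3.14, -0.007, -0.326]
contact_force: [0.2, -0.2, -0.2]
opening: 0.498
[ 475.32892849 -102.74674695  328.68503688] [-3.13982937 -0.00651163 -0.32646257] [-2.16329392e-01  2.31348401e-01  1.99861739e+00  1.31854625e-03
  9.04961310e-01  1.68011273e+00] 173.4
[296.95874316 200.402138  ]
```

View pics/w1.png

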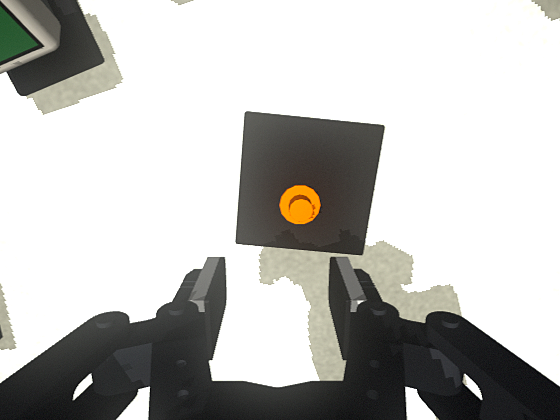

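```bash
python3 -c "
from h import *
f=grab_frame('wrist');crop(f,270,175,60,60,10,'w2.png')
print(sense()['eef_pos'])
hsv=cv2.cvtColor(f['color'],cv2.COLOR_RGB2HSV);m=cv2.inRange(hsv,(5,150,40),(25,255,255))
cs,_=cv2.findContours(m,cv2.RETR_EXTERNAL,cv2.CHAIN_APPROX_NONE);c=max(cs,key=cv2.contourArea);e=cv2.fitEllipse(c);print(e)
print(atz(f,*e[0],19), atz(f,301,209,35), atz(f,*e[0],19)-sense()['eef_pos'])"
```

```text
[ 474.33976693 -104.94042107  329.00356064]
((297.53863525390625, 203.84646606445312), (38.741310119628906, 40.57775115966797), 88.81060791015625)
[ 464.19165332 -117.54402548   19.        ] [ 464.08833499 -119.30852433   35.        ] [ -10.14811362  -12.60360441 -310.00356064]
```

View pics/w2.png

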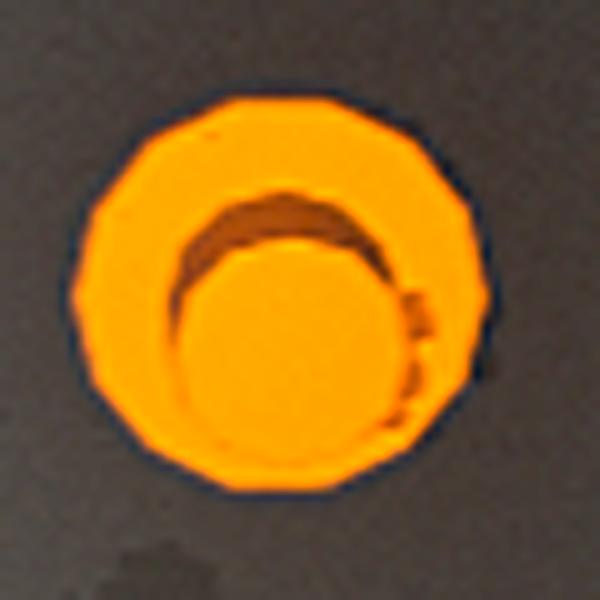

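```bash
python3 -c "
from h import *
plan([464.5,-118,240],[np.pi,0,-.307],4)"
```

```text
from [ 474.3 -104.9  329. ] [-3.141 -0.006 -0.323] angle 0.99 dist 90.5
[-0.0001, -0.0016, -0.004] [-1.4, 3.9, 22.2]
[-0.0001, -0.0016, -0.004] [-1.4, 3.9, 22.2]
[-0.0001, -0.0016, -0.004] [-1.4, 3.9, 22.2]
[-0.0001, -0.0016, -0.004] [-1.4, 3.9, 22.2]
```

```bash
python3 -m creep '[[0,-0.0016,-0.004,-1.4,3.9,22,0.6],[0,-0.0016,-0.004,-1.4,3.9,22,0.6],[0,-0.0016,-0.004,-1.4,3.9,22,0.6],[0,-0.0016,-0.004,-1.4,3.9,22,0.6],[0,0,0,0,0,0,0.6],[0,0,0,0,0,0,0.6],[0,0,0,0,0,0,0.6]]'; python3 -c "
from h import *
f=grab_frame('wrist')
s=sense();print(s['eef_pos'],s['tcp_rot'],s['qvel'].round(3))
cv2.imwrite('pics/w3.png',cv2.convertScaleAbs(f['color'][:,:,::-1],alpha=1.5))
hsv=cv2.cvtColor(f['color'],cv2.COLOR_RGB2HSV);m=cv2.inRange(hsv,(5,150,40),(25,255,255))
cs,_=cv2.findContours(m,cv2.RETR_EXTERNAL,cv2.CHAIN_APPROX_NONE);c=max(cs,key=cv2.contourArea);e=cv2.fitEllipse(c);print(e)
print(atz(f,*e[0],19),)
x,y=map(int,e[0]);crop(f,x-35,y-35,70,70,8,'w4.png');print(x-35,y-35)
for dz in(150,155,160,173): print(dz,proj(f,s['eef_pos']+Rt(s).apply([0,0,dz])))
"
```

```text
clock: 2.53
eef_pos: [463.9, -124.2, 241.6]
tcp_rot: [3.141, -0.005, -0.305]
contact_force: [-0.2, 0.5, 0.1]
opening: 0.401
[ 464.23371682 -124.15226751  241.99601674] [ 3.14084304 -0.00643675 -0.30527138] [ 0.01  -0.01  -0.005  0.004 -0.007  0.004]
((263.63623046875, 237.98948669433594), (54.59033203125, 57.19649124145508), 93.36445617675781)
[ 464.59449189 -117.3958867    19.        ]
228 202
150 [275.31735386 302.88148472]
155 [275.36819725 295.81325732]
160 [275.41564983 289.21641974]
173 [275.52539747 273.95934948]
```

View pics/w3.png

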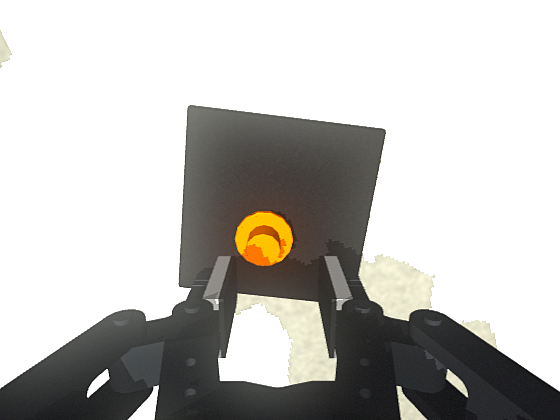

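View pics/w4.png

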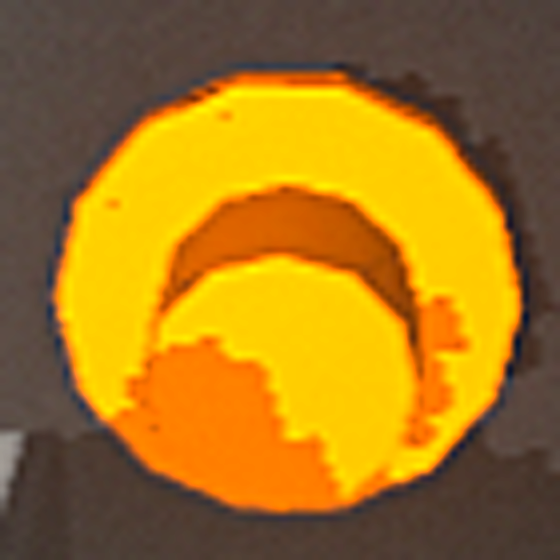

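```bash
python3 -c "
from h import *
f=grab_frame('wrist');s=sense()
for x in(-11,11):
  for d in(155,160,165,168,171,174): print(x,d,[proj(f,s['eef_pos']+Rt(s).apply([x,y,d])).round(1).tolist() for y in(-17,17)])
crop(f,190,240,170,130,4.5,'w5.png')
plan([464.5,-117.5,212],[np.pi,0,-.307],3)
"
```

```text
-11 155 [[230.5, 321.6], [319.4, 321.5]]
-11 160 [[232.0, 314.3], [318.0, 314.2]]
-11 165 [[233.5, 307.5], [316.7, 307.4]]
-11 168 [[234.3, 303.6], [316.0, 303.5]]
-11 171 [[235.0, 299.8], [315.3, 299.8]]
-11 174 [[235.8, 296.2], [314.6, 296.2]]
11 155 [[228.4, 269.1], [321.3, 269.0]]
11 160 [[230.0, 263.3], [319.8, 263.2]]
11 165 [[231.6, 257.8], [318.4, 257.8]]
11 168 [[232.4, 254.7], [317.6, 254.7]]
11 171 [[233.3, 251.8], [316.8, 251.7]]
11 174 [[234.1, 248.9], [316.1, 248.8]]
from [ 464.5 -124.   242.2] [ 3.141 -0.007 -0.305] angle 0.44 dist 30.9
[0.0002, -0.0025, 0.0007] [-0.7, -2.1, 10.1]
[0.0002, -0.0025, 0.0007] [-0.7, -2.1, 10.1]
[0.0002, -0.0025, 0.0007] [-0.7, -2.1, 10.1]
```

View pics/w5.png

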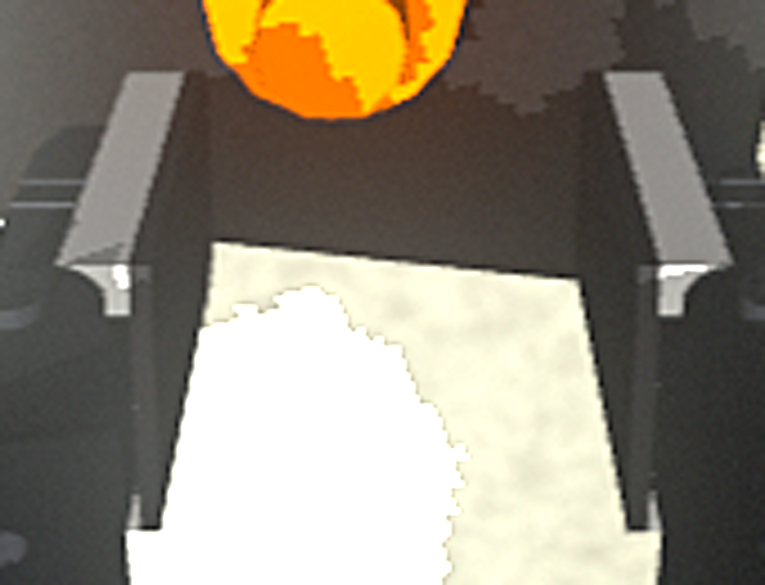

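```bash
python3 -m creep '[[0,-0.0025,0.001,-0.7,-2.1,10,0.65],[0,-0.0025,0.001,-0.7,-2.1,10,0.65],[0,-0.0025,0.001,-0.7,-2.1,10,0.65],[0,0,0,0,0,0,0.65],[0,0,0,0,0,0,0.65]]'; python3 -c "
from h import *
s=sense();print(s['eef_pos'],s['tcp_rot'],s['opening'])
plan([464.5,-117.5,194],[np.pi,0,-.307],2)
"
```

```text
clock: 3.05
eef_pos: [466.1, -116.7, 212.1]
tcp_rot: [3.141, -0.005, -0.308]
contact_force: [0.6, -0.2, 1.0]
opening: 0.349
[ 466.11125142 -116.72095933  212.10733336] [ 3.14132134 -0.00519938 -0.30779605] 0.3494778212888693
from [ 466.1 -116.7  212.1] [ 3.141 -0.005 -0.308] angle 0.3 dist 18.2
[0.0001, -0.0026, -0.0004] [-0.7, 0.6, 9.1]
[0.0001, -0.0026, -0.0004] [-0.7, 0.6, 9.1]
```

```bash
python3 -m creep '[[0,-0.003,0,-0.8,0.5,9,0.65],[0,-0.003,0,-0.8,0.5,9,0.65],[0,0,0,0,0,0,0.65]]'; python3 -c "
from h import *
f=grab_frame('wrist')
s=sense();print(s['eef_pos'],s['tcp_rot'],s['opening'])
plan([464.5,-117.5,194],[np.pi,0,-.307],1)
cv2.imwrite('pics/w6.png',cv2.convertScaleAbs(f['color'][150:400,100:480,::-1],alpha=1.5))
"
```

```text
clock: 3.3
eef_pos: [465.0, -117.0, 192.8]
tcp_rot: [3.141, -0.0, -0.307]
contact_force: [0.1, 0.3, 5.3]
opening: 0.354
[ 464.92175288 -117.0491112   193.1490639 ] [ 3.14139239e+00 -2.36035989e-04 -3.06883931e-01] 0.3552014329079286
from [ 464.9 -117.   193.1] [ 3.141 -0.    -0.307] angle 0.02 dist 1.1
[0.0002, -0.0002, 0.0001] [-0.3, 0.6, -0.9]
```

View pics/w6.png

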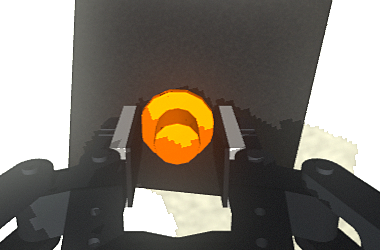

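```bash
python3 -m creep '[[0,0,0,-0.3,0.5,-2,0.65],[0,0,0,0,0,0,0.65]]'; python3 -m creep '[[0,0,0,0,0,0,0.85],[0,0,0,0,0,0,0.9],[0,0,0,0,0,0,0.9]]' 25;  python3 -m creep '[[0,0,0,0,0,0,1],[0,0,0,0,0,0,1]]' 25; python3 -c "
from h import *
f=grab_frame('wrist')
s=sense();print(s['eef_pos'],s['tcp_rot'],s['opening'])
crop(f,190,190,170,140,4.5,'w7.png')
"
```

```text
clock: 3.52
eef_pos: [464.2, -117.5, 194.5]
tcp_rot: [3.141, 0.001, -0.307]
contact_force: [0.5, 0.2, -0.5]
opening: 0.35
clock: 3.77
eef_pos: [464.0, -117.6, 194.5]
tcp_rot: [3.141, 0.001, -0.307]
contact_force: [-0.3, 0.0, -0.4]
opening: 0.195
clock: 3.93
eef_pos: [464.0, -117.6, 194.7]
tcp_rot: [3.141, 0.001, -0.307]
contact_force: [-0.3, 0.7, -0.4]
opening: 0.196
[ 463.96587477 -117.61404193  194.65552538] [ 3.14128180e+00  1.24088439e-03 -3.07227474e-01] 0.19490238200063623
```

View pics/w7.png

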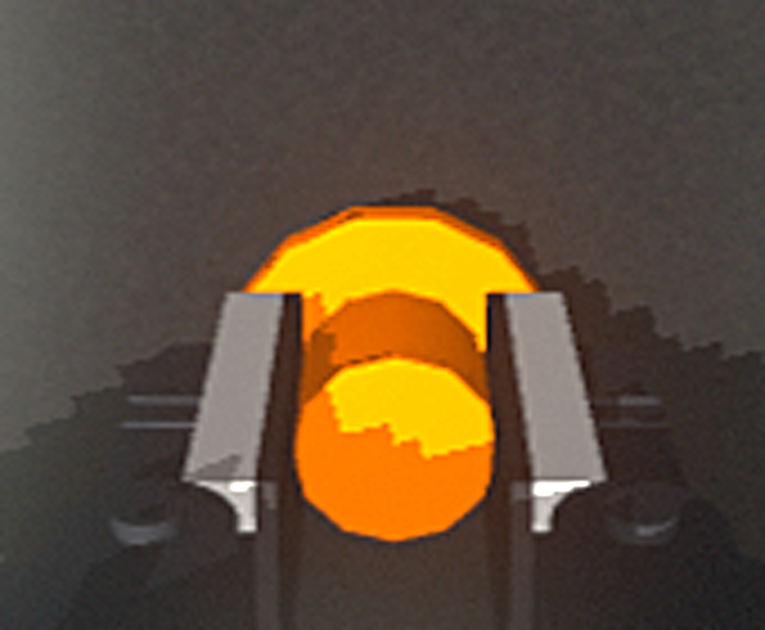

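```bash
python3 -m creep '[[0,0,0,0,0,-10,1],[0,0,0,0,0,-30,1],[0,0,0,0,0,-40,1],[0,0,0,0,0,-40,1],[0,0,0,0,0,-20,1]]' 25; python3 -c "
from h import *
plan([433,216,350],[np.pi,0,-.307],9)
"
```

```text
clock: 4.4
eef_pos: [461.9, -117.0, 337.2]
tcp_rot: [3.141, 0.014, -0.307]
contact_force: [1.9, -0.2, -0.5]
opening: 0.195
from [ 461.9 -117.   337.2] [ 3.141  0.014 -0.307] angle 0.78 dist 334.5
[0.0001, 0.0015, -0.0] [-14.3, -34.3, -1.3]
[0.0001, 0.0015, -0.0] [-14.3, -34.3, -1.3]
[0.0001, 0.0015, -0.0] [-14.3, -34.3, -1.3]
[0.0001, 0.0015, -0.0] [-14.3, -34.3, -1.3]
[0.0001, 0.0015, -0.0] [-14.3, -34.3, -1.3]
[0.0001, 0.0015, -0.0] [-14.3, -34.3, -1.3]
[0.0001, 0.0015, -0.0] [-14.3, -34.3, -1.4]
[0.0001, 0.0015, -0.0] [-14.3, -34.3, -1.4]
[0.0001, 0.0015, -0.0] [-14.2, -34.3, -1.4]
```

```bash
python3 -m creep '[[0,0.0015,0,-8,-18,-1,1],[0,0.0015,0,-14,-34,-2,1],[0,0.0015,0,-14,-34,-2,1],[0,0.0015,0,-14,-34,-2,1],[0,0.0015,0,-14,-34,-1,1],[0,0.0015,0,-14,-34,-1,1],[0,0.0015,0,-14,-34,-1,1],[0,0.0015,0,-14,-34,-1,1],[0,0.0015,0,-11,-30,-1,1],[0,0,0,-5,-14,0,1]]' 25;python3 -m creep '[[0,0,0,0,0,0,1],[0,0,0,0,0,0,1],[0,0,0,0,0,0,1]]' 25; python3 -c "
from h import *
f=grab_frame('wrist')
s=sense();print(s['eef_pos'],s['tcp_rot'],s['qvel'].round(3),proj(f,[490.5,197.5,115]))
cv2.imwrite('pics/w8.png',cv2.convertScaleAbs(f['color'][:,:,::-1],alpha=1.5))
"
```

```text
clock: 5.23
eef_pos: [436.0, 215.8, 366.4]
tcp_rot: [-3.136, -0.024, -0.316]
contact_force: [0.2, -0.2, -0.8]
opening: 0.193
clock: 5.48
eef_pos: [435.0, 218.8, 368.2]
tcp_rot: [-3.135, -0.025, -0.31]
contact_force: [-0.2, 0.9, -0.1]
opening: 0.196
[435.02886978 218.43814246 368.14958601] [-3.13475823 -0.02459537 -0.31070312] [-0.015  0.002  0.006  0.002 -0.004  0.005] [284.67289544 130.37693054]
```

View pics/w8.png

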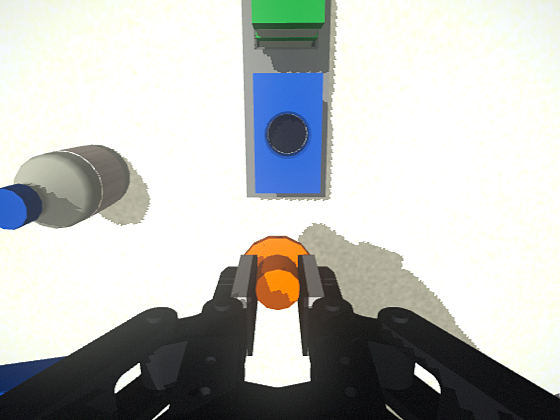

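```bash
python3 -c "
from h import *
f=grab_frame('wrist');s=sense();print(s['eef_pos'])
crop(f,240,60,100,150,4,'w9.png')
hsv=cv2.cvtColor(f['color'],cv2.COLOR_RGB2HSV)
m=cv2.inRange(hsv,(100,150,60),(130,255,255));m[:,:200]=0;m[:,360:]=0;m[300:]=0
cs,h=cv2.findContours(m,cv2.RETR_CCOMP,cv2.CHAIN_APPROX_NONE)
i=max(range(len(cs)),key=lambda i:cv2.contourArea(cs[i]));ra=cv2.minAreaRect(cs[i]);print(ra,cv2.boxPoints(ra))
P=[atz(f,*q,115) for q in cv2.boxPoints(ra)];print(np.round(P,1));print('ctr',np.mean(P,0))
ho=max([j for j in range(len(cs)) if h[0][j][3]==i],key=lambda j:cv2.contourArea(cs[j]));e=cv2.fitEllipse(cs[ho]);print(e,atz(f,*e[0],115))
"
```

```text
[435.11616272 218.18748886 368.01793945]
((287.5, 132.5), (119.0, 69.0), 90.0) [[253.  73.]
 [322.  73.]
 [322. 192.]
 [253. 192.]]
[[526.6 204.6 115. ]
 [514.6 167.2 115. ]
 [447.9 186.4 115. ]
 [460.9 226.9 115. ]]
ctr [487.50120871 196.28985118 115.        ]
((286.09417724609375, 134.0435333251953), (41.512210845947266, 42.75294876098633), 51.23093032836914) [488.23225054 196.92210272 115.        ]
```

View pics/w9.png

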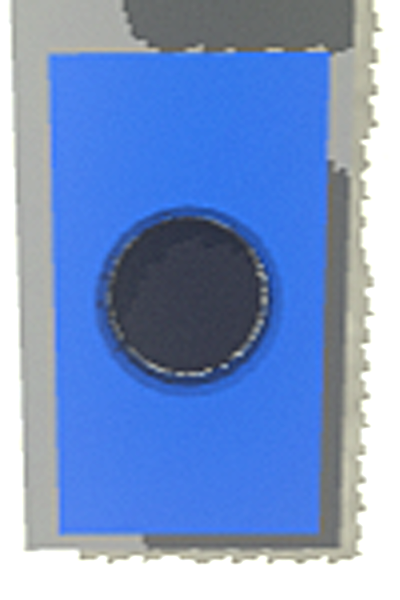

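```bash
python3 -c "
from h import *
f=grab_frame('wrist');s=sense()
c=lambda x,y:atz(f,x/4+239.5+0.5-.375,y/4+59.625,115)
P=np.array([c(50,53),c(328,53),c(318,534),c(60,534)]);print(P.round(1))
d=P[0]+P[1]-P[2]-P[3];print('ctr',P.mean(0),'yaw',np.arctan2(d[1],d[0]),'len',np.linalg.norm(d)/2, np.linalg.norm(P[0]-P[1]),np.linalg.norm(P[2]-P[3]))
print('mouth',c(189,300))
"
```

```text
[[526.9 204.7 115. ]
 [514.7 167.1 115. ]
 [447.9 188.  115. ]
 [460.  225.9 115. ]]
ctr [487.38497914 196.42696735 115.        ] yaw -0.3048249713367358 len 70.06356939639731 39.52569467651602 39.808934112036525
mouth [487.84533056 196.27110075 115.        ]
```

```bash
python3 -c "
from h import *
f=grab_frame('wrist');s=sense()
crop(f,230,220,100,100,6,'w10.png')
Rw=Rt(s);p=np.array(s['eef_pos'])
def tl(u,v,d): # intersect with tool plane z=d
    o,dr=ray(f,u,v);o=Rw.inv().apply(o-p);dr=Rw.inv().apply(dr);return o+dr*(d-o[2])/dr[2]
print(Rw.inv().apply(f['T'][:3,3]-p))
for q in((278,290),(280,290),(278,288)): print(tl(*q,159.6))
"
```

```text
[71.21024929  0.47696968 30.3580355 ]
[9.11811003e-02 9.18134402e-01 1.59600000e+02]
[9.07173066e-02 1.69196333e+00 1.59600000e+02]
[  0.95208561   0.91768742 159.6       ]
```

View pics/w10.png

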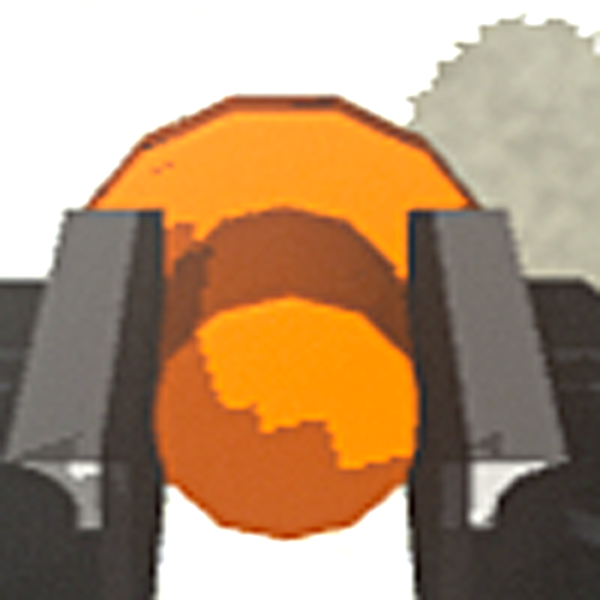

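```bash
python3 -c "
from h import *
plan([487.4,197.2,345],[np.pi,0,-.305],4)
"
```

```text
from [435.3 218.1 367.9] [-3.135 -0.024 -0.312] angle 1.51 dist 60.6
[-0.0017, -0.0061, -0.0017] [13.9, 1.0, 6.1]
[-0.0017, -0.0061, -0.0017] [13.9, 1.0, 6.0]
[-0.0017, -0.0061, -0.0017] [13.9, 1.0, 5.9]
[-0.0017, -0.0061, -0.0017] [14.0, 1.1, 5.8]
```

```bash
python3 -m creep '[[-0.0017,-0.006,-0.0017,13.9,1,6,1],[-0.0017,-0.006,-0.0017,13.9,1,6,1],[-0.0017,-0.006,-0.0017,13.9,1,6,1],[-0.0017,-0.006,-0.0017,12,1,6,1],[0,0,0,0,0,0,1],[0,0,0,0,0,0,1]]' 25; python3 -c "
from h import *
plan([487.4,197.2,320],[np.pi,0,-.305],3)
"
```

```text
clock: 6.18
eef_pos: [488.0, 192.1, 343.8]
tcp_rot: [3.141, 0.001, -0.312]
contact_force: [0.2, -0.2, 0.6]
opening: 0.193
from [488.  192.1 343.8] [ 3.141e+00  1.000e-03 -3.120e-01] angle 0.39 dist 24.3
[0.0003, 0.0004, -0.0022] [-0.7, -1.5, 7.9]
[0.0003, 0.0004, -0.0022] [-0.7, -1.5, 7.9]
[0.0003, 0.0004, -0.0022] [-0.7, -1.5, 7.9]
```

```bash
python3 -m creep '[[0,0,-0.002,-0.7,-1.5,7.9,1],[0,0,-0.002,-0.7,-1.5,7.9,1],[0,0,-0.002,-0.7,-1.5,7.9,1],[0,0,0,0,0,0,1],[0,0,0,0,0,0,1]]' 25; python3 -c "
from h import *
f=grab_frame('wrist');s=sense();g=grab_frame('side')
plan([487.4,197.2,312],[np.pi,0,-.305],2,s)
crop(f,200,170,150,150,4,'w11.png');crop(g,200,130,100,80,7,'s11.png')
"
```

```text
clock: 6.6
eef_pos: [485.6, 197.4, 317.6]
tcp_rot: [3.14, 0.002, -0.306]
contact_force: [0.0, 0.7, -0.5]
opening: 0.194
from [485.5 197.4 317.5] [ 3.14e+00  3.00e-03 -3.06e-01] angle 0.18 dist 5.8
[0.0008, 0.0013, -0.0003] [0.9, -0.2, 2.8]
[0.0008, 0.0013, -0.0003] [0.9, -0.2, 2.8]
```

View pics/w11.png

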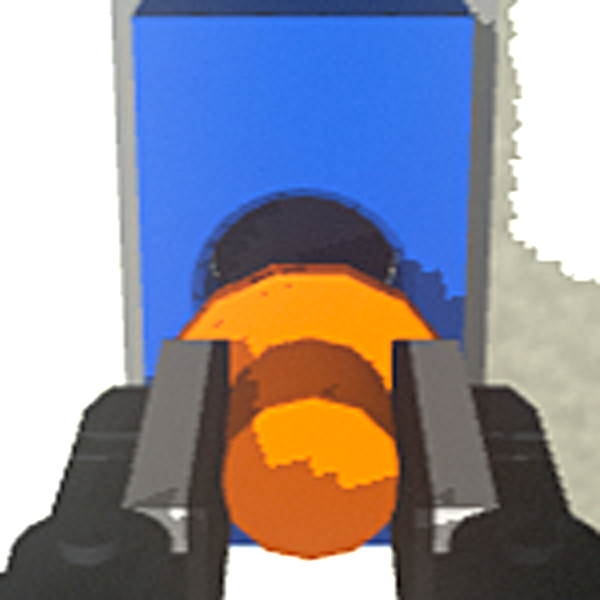

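View pics/s11.png

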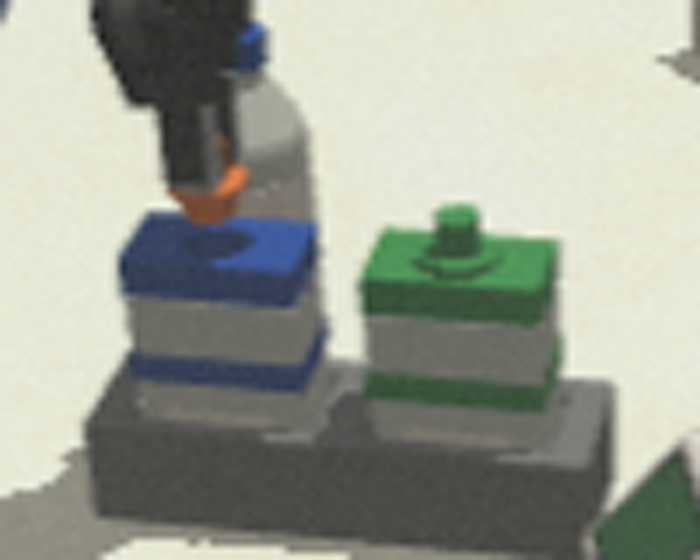

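```bash
python3 -c "
from h import *
f=grab_frame('wrist');s=sense()
Rw=Rt(s);p=np.array(s['eef_pos'])
def tl(u,v,d):
    o,dr=ray(f,u,v);o=Rw.inv().apply(o-p);dr=Rw.inv().apply(dr);return (o+dr*(d-o[2])/dr[2]).round(2)
c=lambda x,y:(x/4+200-.375,y/4+170-.375)
d=p[2]-115
print('knob',tl(*c(311,478),159.6),'mouth top',tl(*c(303.5,196),d),'flange front',tl(*c(310,264),190.65-12-4))
print('pack edges',tl(*c(135,16),d),tl(*c(472,16),d))
"
```

```text
knob [  0.4    0.74 159.6 ] mouth top [ 1.4770e+01 -9.0000e-02  2.0316e+02] flange front [ 16.7    0.66 174.65]
pack edges [ 37.02 -19.87 203.16] [ 37.01  19.75 203.16]
```

```bash
python3 -m creep '[[0.0008,0.001,0,1,-0.4,3,1],[0.0008,0.001,0,0.9,-0.4,3,1],[0,0,0,0,0,0,1],[0,0,0,0,0,0,1]]' 25; python3 -c "
from h import *
plan([487.4,197.6,300],[np.pi,0,-.305],2)
"
```

```text
clock: 7.08
eef_pos: [488.5, 197.8, 312.6]
tcp_rot: [-3.139, -0.002, -0.306]
contact_force: [-0.1, -0.0, -1.1]
opening: 0.194
from [488.5 197.8 312.6] [-3.139e+00 -2.000e-03 -3.060e-01] angle 0.18 dist 12.6
[-0.0011, -0.0012, -0.0003] [-0.5, 0.3, 6.3]
[-0.0011, -0.0012, -0.0003] [-0.5, 0.3, 6.3]
```

```bash
python3 -m creep '[[-0.001,-0.001,0,-0.5,0.2,2.5,1],[0,0,0,-0.3,0,2.5,1],[0,0,0,0,0,0,1]]' 25; python3 -c "
from h import *
plan([487.4,197.6,300],[np.pi,0,-.305],2)
f=grab_frame('wrist');crop(f,200,170,150,150,4,'w12.png')
"
```

```text
clock: 7.33
eef_pos: [487.8, 197.8, 307.3]
tcp_rot: [-3.14, -0.002, -0.306]
contact_force: [-0.4, -0.0, -0.6]
opening: 0.196
from [487.8 197.8 307.3] [-3.14e+00 -2.00e-03 -3.06e-01] angle 0.13 dist 7.3
[-0.0007, -0.0008, -0.0004] [-0.2, 0.2, 3.7]
[-0.0007, -0.0008, -0.0004] [-0.2, 0.2, 3.7]
```

View pics/w12.png

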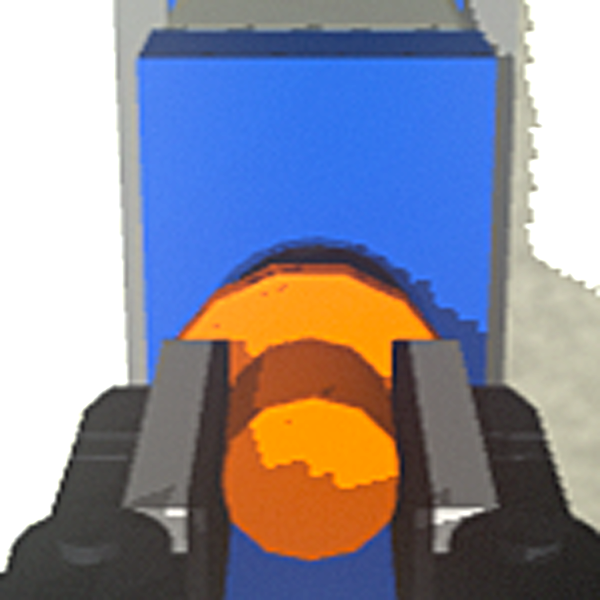

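```bash
cat >> h.py <<'E'
def tl(f,s,u,v,d):
    Rw=Rt(s);p=np.array(s['eef_pos'])
    o,dr=ray(f,u,v);o=Rw.inv().apply(o-p);dr=Rw.inv().apply(dr);return (o+dr*(d-o[2])/dr[2]).round(2)
E
python3 -c "
from h import *
f=grab_frame('wrist');s=sense()
c=lambda x,y:(x/4+200-.375,y/4+170-.375)
d=s['eef_pos'][2]-115
print(s['eef_pos'],'knob',tl(f,s,*c(311,478),159.6),'flange front',tl(f,s,*c(310,264),174.65))
print('pack edges',tl(f,s,*c(138,57),d),tl(f,s,*c(497,57),d),'mouth top',tl(f,s,*c(315,252),d))
"
```

```text
[487.8897701  197.87418549 307.60765224] knob [  0.55   0.72 159.6 ] flange front [ 16.88   0.65 174.65]
pack edges [ 34.68 -18.47 192.61] [ 34.66  21.49 192.61] mouth top [ 11.59   1.24 192.61]
```

```bash
python3 -m creep '[[-0.0007,-0.0008,0,-0.9,0.7,2,1],[0,0,0,0,0,3,1],[0,0,0,0,0,1.5,1],[0,0,0,0,0,0,1]]' 25; python3 -c "
from h import *
s=sense();print(s['contact_force'],s['wrist_torque'])
plan([486.8,197.5,294],[np.pi,0,-.305],2)
"
```

```text
clock: 7.77
eef_pos: [486.8, 197.4, 300.7]
tcp_rot: [-3.141, -0.001, -0.306]
contact_force: [0.8, -0.4, -0.5]
opening: 0.198
[ 0.81349425 -0.36634299 -0.49636347] [-0.03637623  0.07612358 -0.00448126]
from [486.8 197.4 300.7] [-3.141e+00 -1.000e-03 -3.060e-01] angle 0.1 dist 6.7
[-0.0005, -0.0006, -0.0004] [-0.0, -0.0, 3.3]
[-0.0005, -0.0006, -0.0004] [0.0, -0.0, 3.3]
```

Plug is 5 mm in with no axial force; continuing down.

```bash
python3 -m creep '[[0,0,0,0,0,2,1],[0,0,0,0,0,2,1],[0,0,0,0,0,1,1],[0,0,0,0,0,1,1],[0,0,0,0,0,0,1]]' 25; python3 -c "
from h import *
s=sense();print(s['contact_force'],s['wrist_torque'],s['eef_pos'])
"
```

```text
clock: 8.18
eef_pos: [486.8, 197.4, 293.8]
tcp_rot: [-3.141, -0.001, -0.306]
contact_force: [0.6, -0.5, -1.5]
opening: 0.193
[ 0.59867324 -0.46632931 -1.45711836] [ 0.00161008 -0.02847032 -0.0092615 ] [486.78012451 197.41859879 293.81366978]
```

```bash
python3 -m creep '[[0,0,0,0,0,1,1],[0,0,0,0,0,0,1]]' 25; python3 -m creep '[[0,0,0,0,0,0.7,1],[0,0,0,0,0,0,1]]' 25; python3 -c "
from h import *
s=sense();print(s['contact_force'],s['wrist_torque'],s['eef_pos'])
g=grab_frame('side');crop(g,200,130,100,80,7,'s13.png')
"
```

```text
clock: 8.35
eef_pos: [487.0, 197.5, 293.6]
tcp_rot: [-3.14, -0.001, -0.306]
contact_force: [-1.0, -0.5, 1.7]
opening: 0.197
clock: 8.52
eef_pos: [487.1, 197.5, 293.6]
tcp_rot: [-3.14, -0.002, -0.306]
contact_force: [-0.0, -0.7, 1.2]
opening: 0.194
[-0.03938918 -0.67110076  1.19938365] [-0.02082819  0.09278557 -0.04424737] [487.07352339 197.5169261  293.61646713]
```

View pics/s13.png

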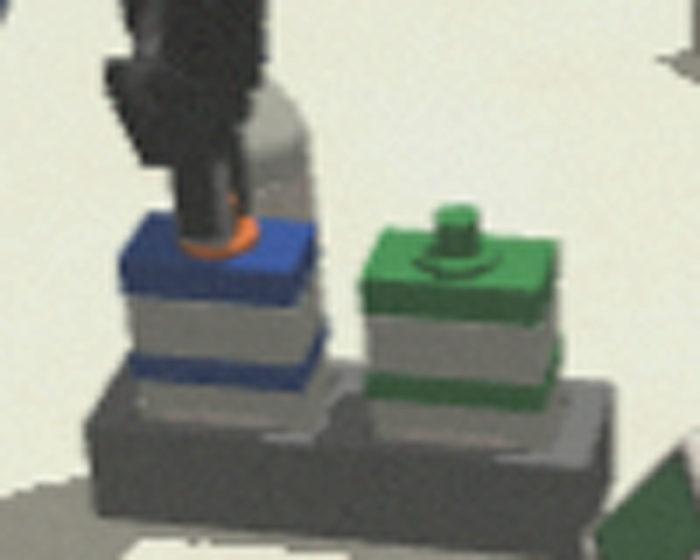

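```bash
python3 -m creep '[[0,0,0,0,0,0,0.7],[0,0,0,0,0,0,0.6],[0,0,0,0,0,0,0.6],[0,0,0,0,0,-15,0.6],[0,0,0,0,0,-30,0.4],[0,0,0,0,0,0,0.1],[0,0,0,0,0,0,0.1]]' 25; python3 -c "
from h import *
f=grab_frame('wrist');s=sense();print(s['eef_pos'],s['opening'])
cv2.imwrite('pics/w14.png',cv2.convertScaleAbs(f['color'][:,:,::-1],alpha=1.5))
plan([487,197.5,270],[np.pi,0,-.305],4,s)
"
```

```text
clock: 9.15
eef_pos: [486.7, 197.4, 338.5]
tcp_rot: [3.141, 0.0, -0.306]
contact_force: [-0.7, -0.3, -1.1]
opening: 0.814
[487.07216882 197.55007593 338.80904203] 0.8852817251421732
from [487.1 197.6 338.8] [-3.141e+00 -1.000e-03 -3.060e-01] angle 0.07 dist 68.8
[-0.0001, -0.0002, -0.0002] [-0.0, 0.0, 17.2]
[-0.0001, -0.0002, -0.0002] [-0.0, 0.0, 17.2]
[-0.0001, -0.0002, -0.0002] [-0.0, 0.0, 17.2]
[-0.0001, -0.0002, -0.0002] [-0.0, 0.0, 17.2]
```

View pics/w14.png

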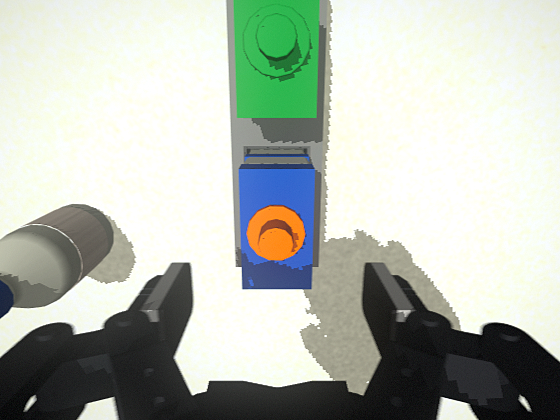

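```bash
python3 -m creep '[[0,0,0,0,0,15,0.1],[0,0,0,0,0,25,0.1],[0,0,0,0,0,25,0.1],[0,0,0,0,0,15,0.1],[0,0,0,0,0,6,0.2],[0,0,0,0,0,0,0.2]]' 60; python3 -c "
from h import *
f=grab_frame('wrist');g=grab_frame('side');s=sense();print(s['eef_pos'],s['opening'])
cv2.imwrite('pics/w15.png',cv2.convertScaleAbs(f['color'][:,:,::-1],alpha=1.5))
crop(g,200,110,100,100,6,'s15.png')
plan([487,197.5,247],[np.pi,0,-.305],1,s)
"
```

```text
clock: 9.7
eef_pos: [487.3, 197.7, 248.2]
tcp_rot: [-3.14, -0.002, -0.306]
contact_force: [0.5, 0.1, -0.0]
opening: 0.797
[487.84518863 197.89007012 249.71878918] 0.7963336514100039
from [487.8 197.9 249.7] [-3.138 -0.004 -0.306] angle 0.29 dist 2.9
[-0.0032, -0.0039, -0.0007] [-0.7, 0.6, 2.7]
```

View pics/w15.png

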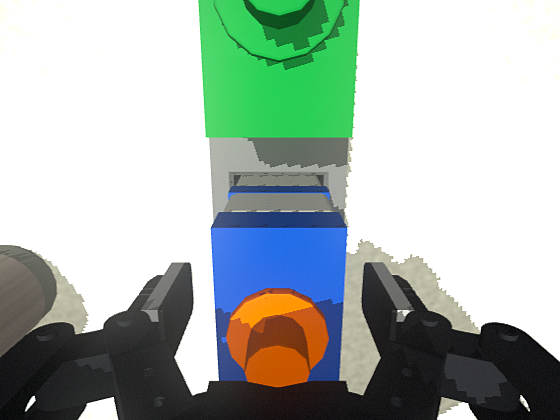

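View pics/s15.png

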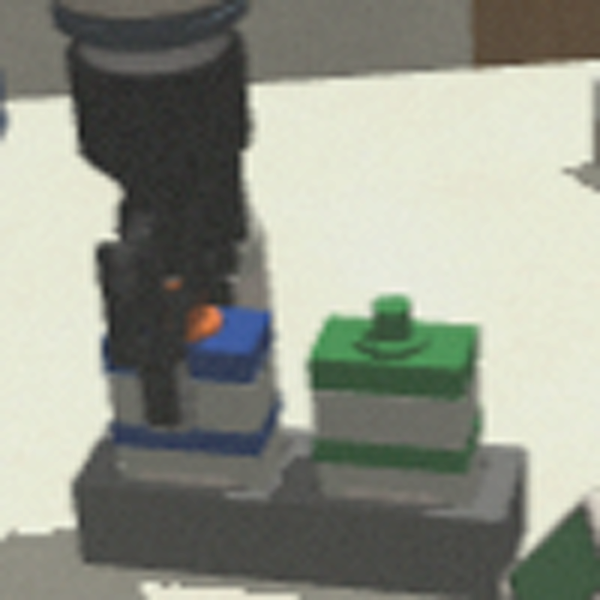

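```bash
python3 -m creep '[[-0.003,-0.004,0,-0.7,0.6,2,0.4],[0,0,0,0,0,0,0.5],[0,0,0,0,0,0,0.6],[0,0,0,0,0,0,0.7],[0,0,0,0,0,0,0.8],[0,0,0,0,0,0,1],[0,0,0,0,0,0,1]]' 60; python3 -c "
from h import *
f=grab_frame('wrist');s=sense();print(s['eef_pos'],s['tcp_rot'],s['opening'],s['contact_force'],s['wrist_torque'])
cv2.imwrite('pics/w16.png',cv2.convertScaleAbs(f['color'][:,:,::-1],alpha=1.5))
"
```

```text
clock: 10.38
eef_pos: [488.1, 197.9, 251.2]
tcp_rot: [-3.138, -0.004, -0.306]
contact_force: [-0.5, 0.2, -2.5]
opening: 0.458
[488.0624938  197.95571079 251.12267448] [-3.13814155 -0.00383754 -0.30574247] 0.46301080501426545 [-0.59558235 -0.57854923 -2.8218265 ] [ 0.01204701  0.00941132 -0.01042623]
```

View pics/w16.png

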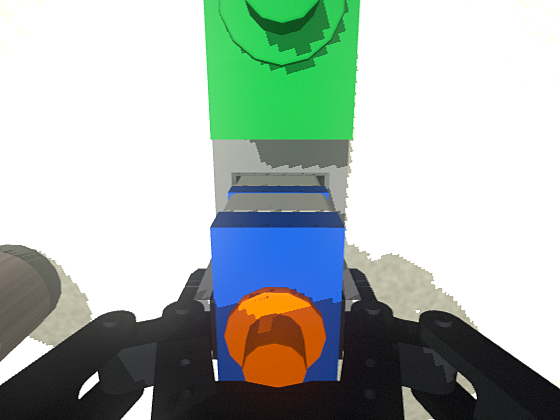

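```bash
python3 -m creep '[[0,0,0,0,0,-5,1],[0,0,0,0,0,-10,1],[0,0,0,0,0,-15,1],[0,0,0,0,0,-20,1],[0,0,0,0,0,-20,1],[0,0,0,0,0,-20,1],[0,0,0,0,0,-20,1],[0,0,0,0,0,-15,1],[0,0,0,0,0,-5,1],[0,0,0,0,0,0,1]]' 60; python3 -c "
from h import *
g=grab_frame('side');f=grab_frame('wrist');s=sense();print(s['eef_pos'],s['tcp_rot'],s['opening'],s['contact_force'])
crop(f,180,180,200,220,2.7,'w17.png')
crop(g,190,70,120,130,5,'s17.png')
b=s['eef_pos'];Rw=Rt(s)
for l in [(35,20,246.1),(-35,20,246.1),(35,-20,246.1),(35,-20,136.1)]: print(l,proj(g,b+Rw.apply(l)).round(1))
"
```

```text
clock: 11.27
eef_pos: [486.5, 197.2, 392.7]
tcp_rot: [-3.138, -0.004, -0.306]
contact_force: [-0.3, 0.6, -1.7]
opening: 0.457
[486.19227492 197.08649266 391.09789079] [-3.13943435e+00 -2.60081907e-03 -3.05688021e-01] 0.4611557186820922 [-0.22172417  0.49829011 -2.37061017]
(35, 20, 246.1) [240.1 157.5]
(-35, 20, 246.1) [214.7 155.8]
(35, -20, 246.1) [244.2 150.6]
(35, -20, 136.1) [240.6 111.6]
```

View pics/w17.png

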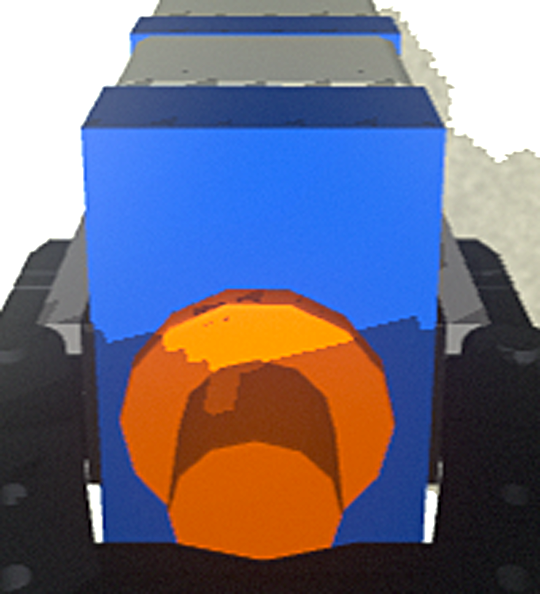

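View pics/s17.png

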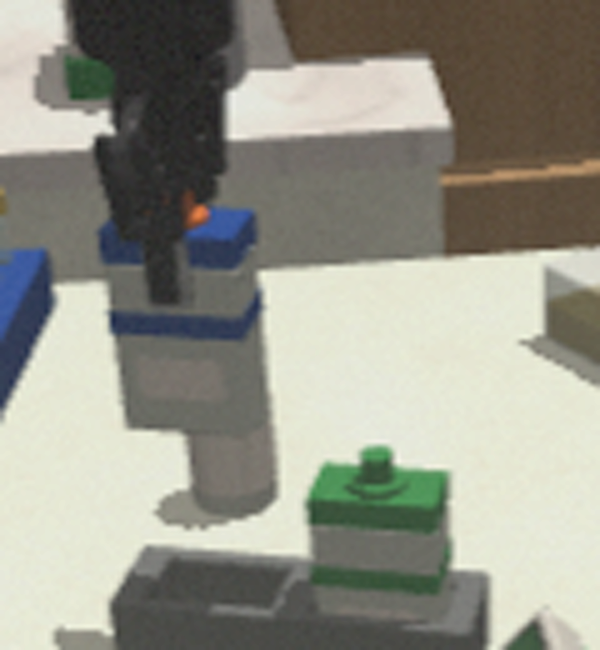

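```bash
python3 -c "
from h import *
f=grab_frame('top');g=grab_frame('side')
crop(f,298,150,55,55,12,'t18.png');crop(g,300,195,60,70,9,'s18.png')
w=grab_frame('wrist');s=sense()
c=lambda x,y:(x/2.7+180-.3,y/2.7+180-.3)
print(tl(w,s,*c(83,128),136.1),tl(w,s,*c(445,128),136.1))
"
```

```text
[ 34.14 -19.58 136.1 ] [ 34.12  20.78 136.1 ]
```

View pics/t18.png

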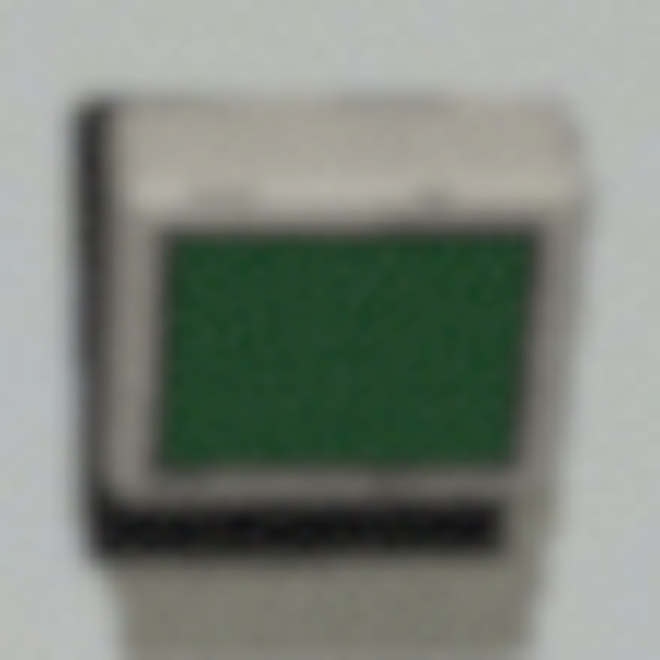

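View pics/s18.png

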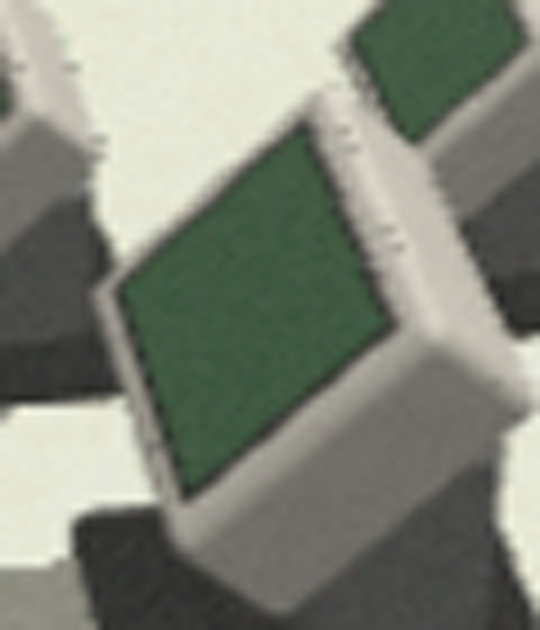

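```bash
python3 -c "
from h import *
from scipy.optimize import least_squares
f=grab_frame('top');g=grab_frame('side')
ct=lambda x,y:(x/12+298-.46,y/12+150-.46); cs=lambda x,y:(x/9+300-.44,y/9+195-.44)
T=[ct(*p) for p in((165,230),(541,230),(520,467),(155,467))]
S=[cs(*p) for p in((308,125),(395,325),(185,497),(118,285))]
L=[(1,38),(1,-38),(-1,-38),(-1,38)]
def C(v):
    x,y,z,ps,t=v; Rm=R.from_euler('z',ps); return [np.array([x,y,z])+Rm.apply([30*np.cos(t)*a,b,30*np.sin(t)*a]) for a,b in L]
def res(v,obs,pri):
    P=C(v);e=[]
    for cam,o in obs: e+=list(np.ravel([proj(cam,p)-q for p,q in zip(P,o)]))
    return e+pri*[(v[2]-114)*2,(v[4]-np.pi/4)*100]
for obs in([(f,T)],[(g,S)],[(f,T),(g,S)]):
    o=least_squares(res,[689,-116,114,0,np.pi/4],args=(obs,1));print(o.x.round(3),np.abs(o.fun).max().round(2))
"
```

```text
[ 6.89273e+02 -1.16522e+02  1.14010e+02  1.10000e-02  7.85000e-01] 0.82
[ 6.84665e+02 -1.19765e+02  1.14025e+02  1.70000e-02  7.84000e-01] 0.79
[ 6.86775e+02 -1.17398e+02  1.13803e+02  1.30000e-02  7.83000e-01] 1.46
```

```bash
cat >> h.py <<'E'
def goal(D,W=(687,-117.5,114),ps=.013,code=(-1,0,246)):
    Rg=R.from_euler("xyz",[np.pi,-np.pi/4,ps]); n=-Rg.apply([0,0,1]); return np.array(W)+D*n-Rg.apply(code),Rg
E
python3 -c "
from h import *
p,Rg=goal(200);print(p);plan(p,Rg,16)"
```

```text
[ 372.36407098 -121.59049751  430.07673119]
from [486.  197.  389.8] [-3.141 -0.    -0.306] angle 48.36 dist 340.7
[0.0078, 0.0486, -0.0189] [-0.8, 21.1, -2.5]
[0.0078, 0.0486, -0.0189] [-1.1, 21.1, -2.7]
[0.0078, 0.0486, -0.0189] [-1.3, 21.0, -3.0]
[0.0078, 0.0486, -0.0189] [-1.6, 21.0, -3.2]
[0.0078, 0.0486, -0.0189] [-1.8, 20.9, -3.4]
[0.0078, 0.0486, -0.0189] [-2.0, 20.9, -3.7]
[0.0078, 0.0486, -0.0189] [-2.2, 20.8, -4.0]
[0.0078, 0.0486, -0.0189] [-2.4, 20.7, -4.2]
[0.0078, 0.0486, -0.0189] [-2.6, 20.6, -4.5]
[0.0078, 0.0486, -0.0189] [-2.8, 20.6, -4.8]
[0.0078, 0.0486, -0.0189] [-2.9, 20.5, -5.1]
[0.0078, 0.0486, -0.0189] [-3.0, 20.4, -5.4]
[0.0078, 0.0486, -0.0189] [-3.1, 20.3, -5.7]
[0.0078, 0.0486, -0.0189] [-3.2, 20.2, -6.0]
[0.0078, 0.0486, -0.0189] [-3.3, 20.1, -6.3]
[0.0078, 0.0486, -0.0189] [-3.4, 19.9, -6.7]
```

```bash
python3 -m creep '[[0,0,0,0,0,-20,1],[0,0,0,0,10,-20,1],[0.007,0.02,-0.018,-1,18,-10,1],[0.007,0.035,-0.018,-1,21,-3,1],[0.007,0.048,-0.018,-1,21,-3,1],[0.007,0.048,-0.018,-1,21,-3,1],[0.007,0.048,-0.018,-2,21,-3,1],[0.007,0.048,-0.018,-2,21,-3,1],[0.007,0.048,-0.018,-2,21,-3,1]]' 60
python3 -c "
from h import *
p,Rg=goal(200);print(p);plan(p,Rg,9)"
```

```text
clock: 12.37
eef_pos: [434.8, 48.1, 449.6]
tcp_rot: [-3.115, -0.297, -0.173]
contact_force: [0.4, -0.2, -2.9]
opening: 0.46
[ 372.36407098 -121.59049751  430.07673119]
from [434.8  48.1 449.6] [-3.115 -0.297 -0.173] angle 29.68 dist 181.9
[0.0078, 0.0539, -0.0186] [-4.1, 19.8, 0.5]
[0.0078, 0.0539, -0.0186] [-4.5, 19.7, 0.1]
[0.0078, 0.0539, -0.0186] [-4.8, 19.6, -0.3]
[0.0078, 0.0539, -0.0186] [-5.1, 19.5, -0.7]
[0.0078, 0.0539, -0.0186] [-5.5, 19.4, -1.2]
[0.0078, 0.0539, -0.0186] [-5.7, 19.3, -1.6]
[0.0078, 0.0539, -0.0186] [-6.0, 19.2, -2.1]
[0.0078, 0.0539, -0.0186] [-6.2, 19.0, -2.6]
[0.0078, 0.0539, -0.0186] [-6.4, 18.9, -3.0]
```

```bash
python3 -m creep '[[0.008,0.054,-0.0186,-4,20,0,1],[0.008,0.054,-0.0186,-4.5,20,0,1],[0.008,0.054,-0.0186,-5,20,0,1],[0.008,0.054,-0.0186,-5,20,-1,1],[0.008,0.054,-0.0186,-5.5,19,-1,1],[0.008,0.054,-0.0186,-6,19,-1.6,1],[0.008,0.054,-0.0186,-6,19,-2,1],[0.008,0.045,-0.018,-6,16,-2,1],[0.005,0.02,-0.01,-4,8,-2,1],[0,0,0,0,0,0,1]]' 60
python3 -m creep '[[0,0,0,0,0,0,1],[0,0,0,0,0,0,1]]' 60
python3 -c "
from h import *
f=grab_frame('wrist');g=grab_frame('side')
p,Rg=goal(200);print(p);plan(p,Rg,3)
cv2.imwrite('pics/w20.png',cv2.convertScaleAbs(f['color'][:,:,::-1],alpha=1.3))
cv2.imwrite('pics/s20.png',g['color'][:,:,::-1])
"
```

```text
clock: 13.2
eef_pos: [371.7, -105.5, 426.3]
tcp_rot: [-3.136, -0.723, -0.003]
contact_force: [-0.6, 0.4, -2.1]
opening: 0.463
clock: 13.37
eef_pos: [371.1, -105.7, 425.2]
tcp_rot: [-3.134, -0.719, -0.007]
contact_force: [0.1, 0.1, -1.3]
opening: 0.458
[ 372.36407098 -121.59049751  430.07673119]
from [ 371.4 -105.4  425.5] [-3.134 -0.719 -0.006] angle 3.88 dist 16.8
[0.0018, 0.022, -0.0047] [1.3, 5.4, -1.0]
[0.0018, 0.022, -0.0047] [1.3, 5.4, -0.9]
[0.0018, 0.022, -0.0047] [1.3, 5.4, -0.9]
```

View pics/w20.png

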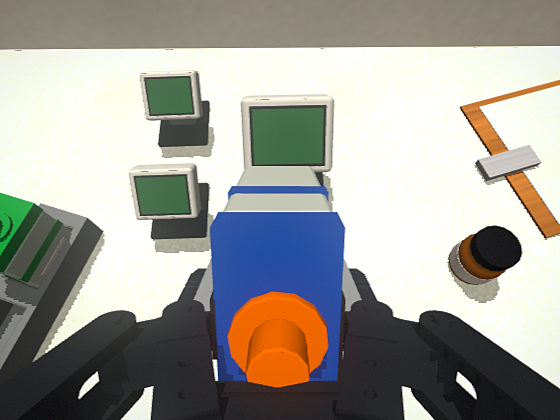

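View pics/s20.png

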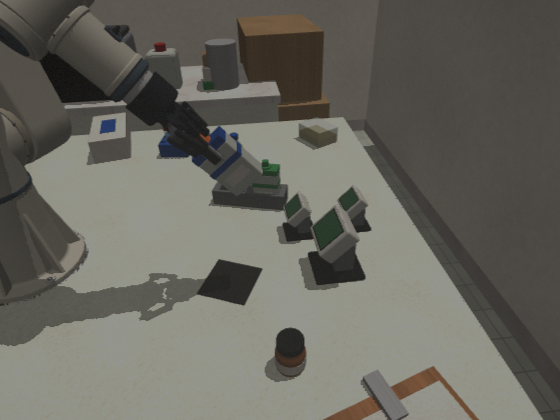

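```bash
python3 -m creep '[[0.002,0.022,-0.005,1.3,5,-1,1],[0.002,0.022,-0.005,1.3,5,-1,1],[0.002,0.022,-0.005,1.3,5,-1,1],[0,0,0,0,0,0,1],[0,0,0,0,0,0,1],[0,0,0,0,0,0,1]]' 60
python3 -c "
from h import *
f=grab_frame('wrist')
p,Rg=goal(200);plan(p,Rg,1)
crop(f,225,80,130,140,5,'w21.png')
"
```

```text
clock: 13.97
eef_pos: [374.3, -117.7, 430.7]
tcp_rot: [-3.141, -0.784, 0.021]
contact_force: [0.5, 0.0, -2.5]
opening: 0.459
from [ 374.2 -117.7  430.7] [-3.141 -0.784  0.022] angle 0.51 dist 4.4
[-0.0064, 0.0011, 0.0061] [-1.8, 3.9, -1.0]
```

View pics/w21.png

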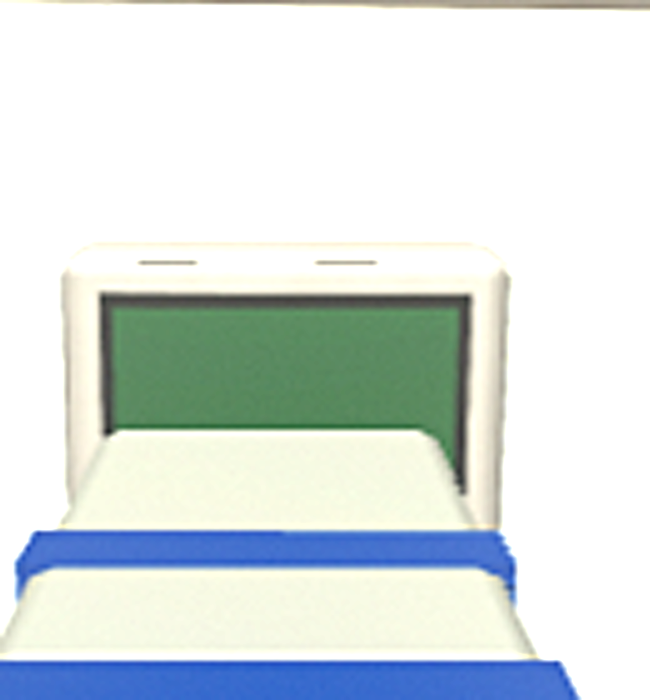

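```bash
python3 -c "
from h import *
f=grab_frame('wrist');s=sense()
c=lambda x,y:(x/5+225-.4,y/5+80-.4)
W=np.array((687,-117.5,114));l=Rt(s).inv().apply(W-s['eef_pos']);print('W in tool (top/side)',l.round(1))
for d in (l[2],):
  a=tl(f,s,*c(113,305),d);b=tl(f,s,*c(461,305),d);print(a,b,'centre',(a[0]+b[0])/2-30,(a[1]+b[1])/2,b[1]-a[1], tl(f,s,*c(112,410),d),tl(f,s,*c(456,460),d))
print('pack bottom front edge',tl(f,s,*c(118,430),246),tl(f,s,*c(430,430),246))
from scipy.spatial.transform import Rotation as R
print(Rt(s).as_matrix()[:,2])
"
```

```text
W in tool (top/side) [ -2.3   6.7 445. ]
[ 26.68 -32.33 445.04] [ 26.67  44.4  445.04] centre -3.3249999999999993 6.035 76.72999999999999 [  3.4  -33.08 445.04] [ -7.97  44.31 445.04]
pack bottom front edge [ 33.71 -16.34 246.  ] [ 33.7  20.1 246. ]
[ 0.70626511  0.01553975 -0.70777688]
```

```bash
python3 -m creep '[[-0.003,0,0.003,-1,2,8,1],[-0.003,0,0.003,-1,2,16,1],[0,0,0,0,0,20,1],[0,0,0,0,0,20,1],[0,0,0,0,0,20,1],[0,0,0,0,0,10,1],[0,0,0,0,0,0,1],[0,0,0,0,0,0,1],[0,0,0,0,0,0,1]]' 60
python3 -c "
from h import *
p,Rg=goal(50);plan(p,Rg,4)
"
```

```text
clock: 14.82
eef_pos: [442.7, -118.8, 360.9]
tcp_rot: [3.138, -0.783, 0.017]
contact_force: [-0.1, 0.5, -2.0]
opening: 0.462
from [ 442.7 -118.8  360.9] [ 3.138 -0.783  0.017] angle 0.23 dist 51.4
[0.0002, 0.0007, 0.0007] [-0.2, 0.4, 12.8]
[0.0002, 0.0007, 0.0007] [-0.2, 0.4, 12.8]
[0.0002, 0.0007, 0.0007] [-0.2, 0.5, 12.8]
[0.0002, 0.0007, 0.0007] [-0.2, 0.5, 12.8]
```

```bash
python3 -m creep '[[0,0.0007,0.0007,-0.2,0.4,12,1],[0,0.0007,0.0007,-0.2,0.5,12,1],[0,0.0007,0.0007,-0.2,0.5,12,1],[0,0.0007,0.0007,-0.2,0.5,10,1],[0,0,0,0,0,0,1],[0,0,0,0,0,0,1],[0,0,0,0,0,0,1]]' 60
python3 -c "
from h import *
f=grab_frame('wrist');g=grab_frame('side');t=grab_frame('top');s=sense()
p,Rg=goal(50);plan(p,Rg,1)
crop(f,225,100,130,140,5,'w22.png');crop(g,240,140,140,140,5,'s22.png');crop(t,290,130,80,130,5,'t22.png')
"
```

```text
clock: 15.4
eef_pos: [473.9, -120.8, 332.7]
tcp_rot: [3.135, -0.794, 0.016]
contact_force: [-1.1, -1.4, -2.2]
opening: 0.456
from [ 473.9 -120.8  332.7] [ 3.135 -0.794  0.016] angle 0.58 dist 9.8
[0.0044, -0.0088, 0.0019] [-3.1, -0.6, 9.3]
```

View pics/w22.png

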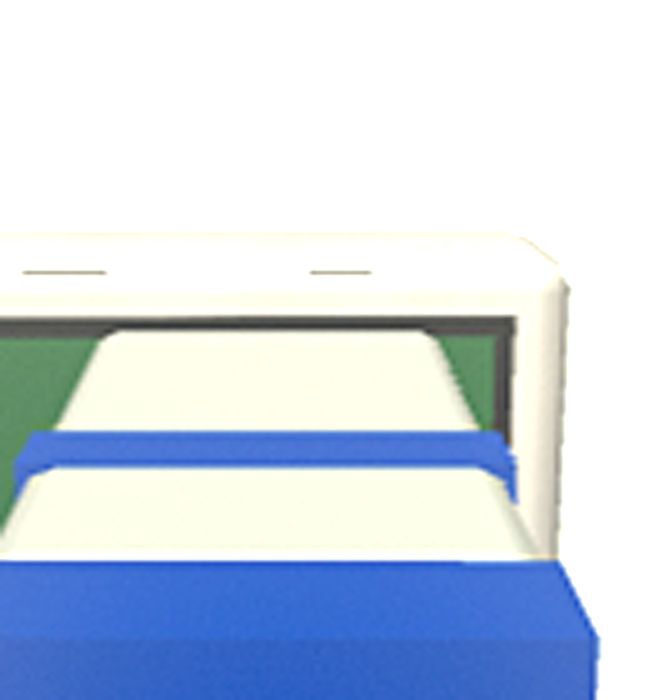

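View pics/s22.png

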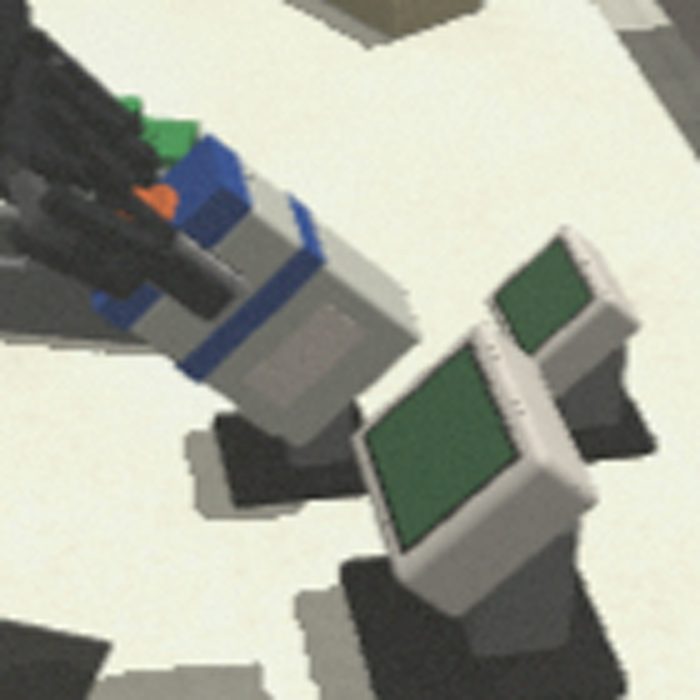

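View pics/t22.png

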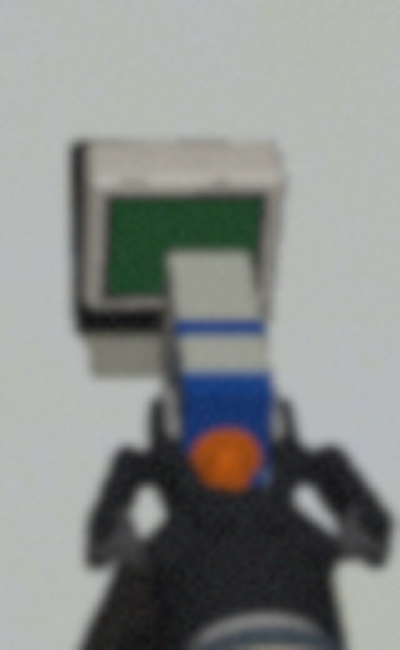

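```bash
python3 -c "
from h import *
f=grab_frame('wrist');t=grab_frame('top');g=grab_frame('side');s=sense();Rw=Rt(s);p=s['eef_pos']
print(p,s['tcp_rot'])
crop(f,180,120,200,120,4,'w23.png')
loc=np.array([[34,20,246],[34,-20,246],[-36,20,246],[-36,-20,246],[34,20,136],[34,-20,136]])
P=p+Rw.apply(loc)
crop(g,240,140,140,140,5,'s23.png',P);crop(t,290,130,80,130,5,'t23.png',P)
print(proj(t,P[0])-proj(t,P[1]))
W=np.array((687,-117.5,114));print('W in tool',Rw.inv().apply(W-p))
"
```

```text
[ 474.07432041 -120.80510589  332.40831562] [ 3.13544257 -0.79379162  0.01564158]
[16.57176943 -0.1122636 ]
W in tool [ -6.41865758  -1.84994919 304.96858791]
```

View pics/w23.png

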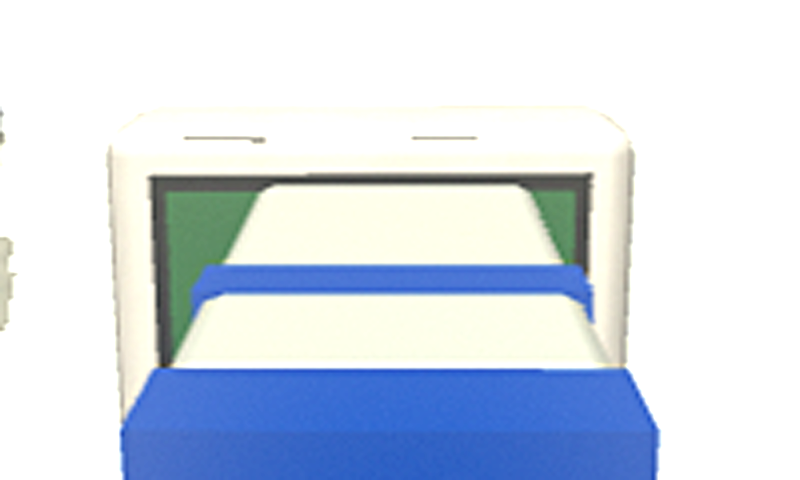

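View pics/s23.png

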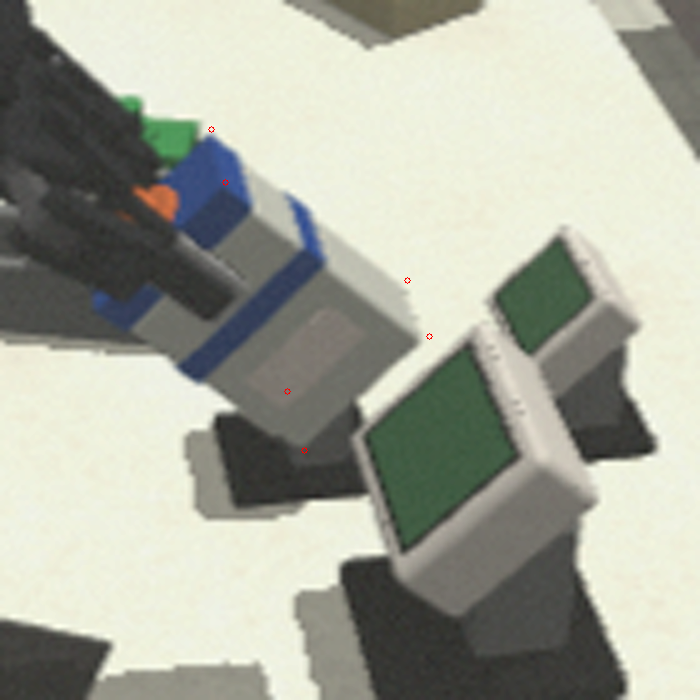

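View pics/t23.png

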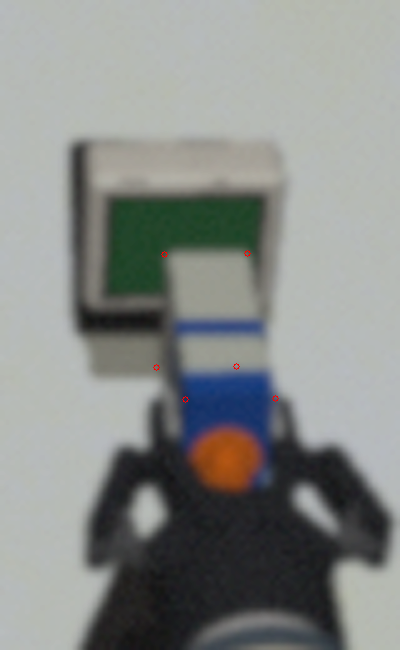

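```bash
python3 -c "
from h import *
f=grab_frame('wrist');g=grab_frame('side')
im=cv2.resize(f['color'][150:280,200:350,::-1],None,fx=4.6,fy=4.6,interpolation=cv2.INTER_CUBIC);cv2.imwrite('pics/w24.png',im)
im=cv2.resize(g['color'][160:235,255:335,::-1],None,fx=8,fy=8,interpolation=cv2.INTER_CUBIC);cv2.imwrite('pics/s24.png',im)
"
```

```text
(no output)
```

View pics/w24.png

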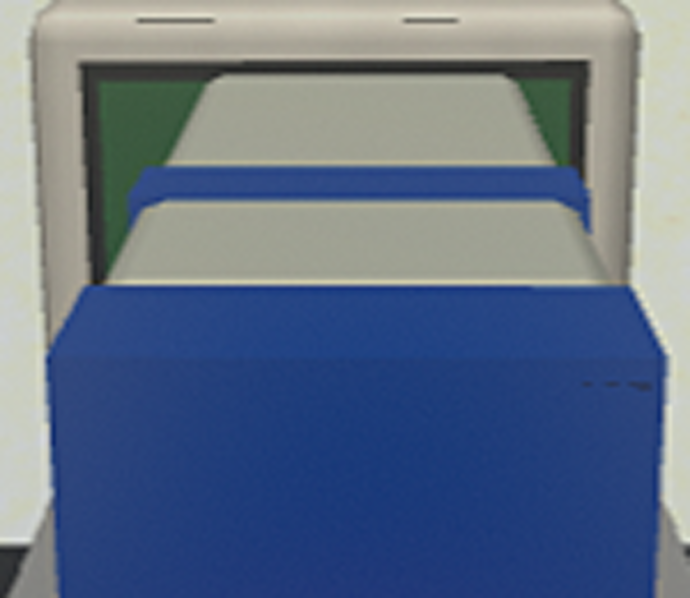

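View pics/s24.png

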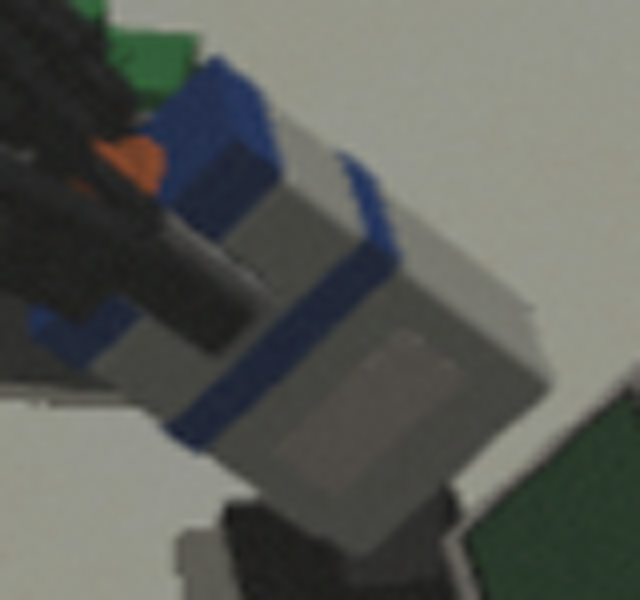

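```bash
python3 -c "
from h import *
f=grab_frame('wrist');s=sense()
c=lambda x,y:(x/4.6+200-.4,y/4.6+150-.4)
print(s['eef_pos'],s['tcp_rot'])
print('pack bottom',tl(f,s,*c(361.3,74),246),'cap',tl(f,s,*c(50,358),136),tl(f,s,*c(663,358),136))
for d in (295,300,305,310):
  a,b=tl(f,s,*c(100,80),d),tl(f,s,*c(573,80),d);print(d,a,b,b[1]-a[1])
"
```

```text
[ 474.14357611 -120.78582359  332.13078506] [ 3.1357876  -0.7933499   0.01537801]
pack bottom [ 33.72   1.19 246.  ] cap [ 34.27 -19.49 136.  ] [ 34.26  20.53 136.  ]
295 [ 24.21 -39.41 295.  ] [ 24.21  34.39 295.  ] 73.8
300 [ 23.32 -40.17 300.  ] [ 23.31  35.04 300.  ] 75.21000000000001
305 [ 22.42 -40.92 305.  ] [ 22.42  35.68 305.  ] 76.6
310 [ 21.53 -41.67 310.  ] [ 21.53  36.32 310.  ] 77.99000000000001
```

```bash
python3 -m creep '[[0.0022,-0.0044,0.001,-1.7,-1,4,1],[0.0022,-0.0044,0.001,-1.7,-1,4,1],[0,0,0,0,0,0,1],[0,0,0,0,0,0,1],[0,0,0,0,0,0,1],[0,0,0,0,0,0,1]]' 60
python3 -c "
from h import *
f=grab_frame('wrist');s=sense();p,Rg=goal(50);plan(p,Rg,1)
im=cv2.resize(f['color'][150:280,200:350,::-1],None,fx=4.6,fy=4.6,interpolation=cv2.INTER_CUBIC);cv2.imwrite('pics/w25.png',im)
"
```

```text
clock: 16.35
eef_pos: [477.8, -118.4, 322.7]
tcp_rot: [-3.14, -0.782, 0.012]
contact_force: [-0.5, 0.2, -2.3]
opening: 0.46
from [ 477.8 -118.5  322.7] [-3.14  -0.783  0.012] angle 0.18 dist 2.3
[-0.0011, 0.0029, -0.0007] [1.4, 1.8, -0.5]
```

View pics/w25.png

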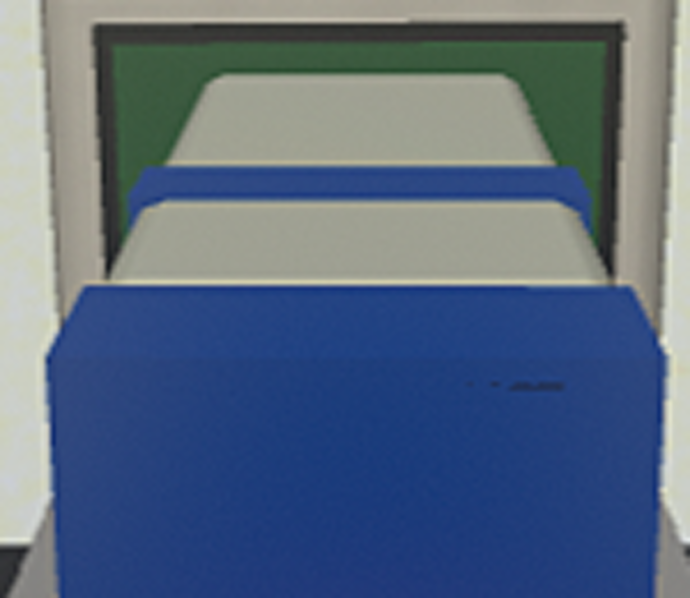

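```bash
python3 -c "
from h import *
f=grab_frame('wrist');s=sense()
c=lambda x,y:(x/4.6+200-.4,y/4.6+150-.4)
print(s['eef_pos'],s['tcp_rot'],s['qvel'].round(3))
print('pack bottom',tl(f,s,*c(361.3,74),246))
for d in (290,295,298):
  a,b=tl(f,s,*c(112,42),d),tl(f,s,*c(605,42),d);print(d,a,b,b[1]-a[1],(a[1]+b[1])/2)
g=grab_frame('side');crop(g,250,150,120,120,6,'s26.png')
"
```

```text
[ 477.79664681 -118.49348863  322.75712664] [-3.13995017 -0.78265091  0.0119824 ] [-0.    -0.003  0.001  0.001  0.002  0.001]
pack bottom [ 33.6    1.11 246.  ]
290 [ 30.8  -36.66 290.  ] [ 30.79  38.31 290.  ] 74.97 0.8250000000000028
295 [ 30.02 -37.38 295.  ] [ 30.01  39.04 295.  ] 76.42 0.8299999999999983
298 [ 29.55 -37.8  298.  ] [ 29.54  39.47 298.  ] 77.27 0.8350000000000009
```

View pics/s26.png

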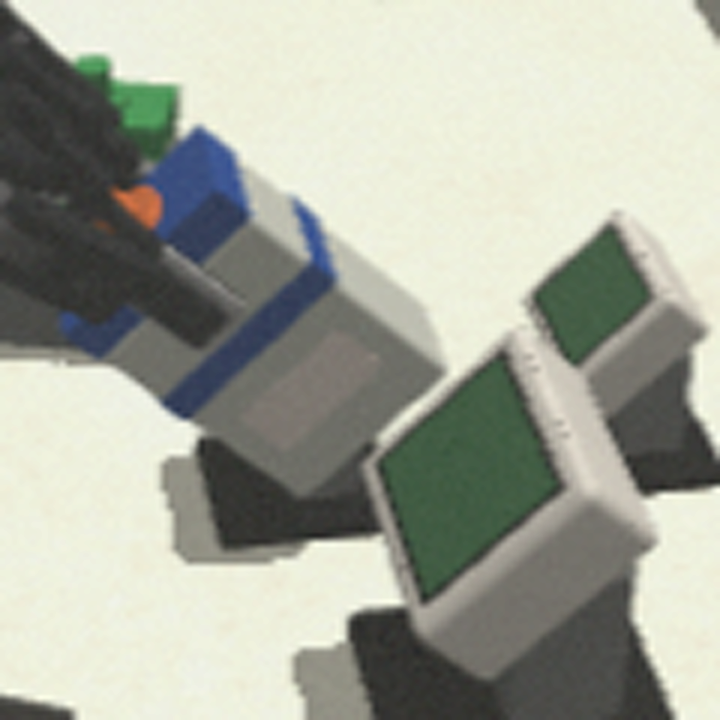

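```bash
python3 -m creep '[[-0.001,0.002,0,0.8,0.4,0,1],[0,0,0,0,0,0,1],[0,0,0,0,0,0,1],[0,0,0,0,0,0,1],[0,0,0,0,0,0,1],[0,0,0,0,0,0,1]]' 60
python3 -c "
from h import *
f=grab_frame('wrist');s=sense();print(s['qvel'].round(3));p,Rg=goal(50);plan(p,Rg,1)
cv2.imwrite('pics/w27.png',cv2.convertScaleAbs(f['color'][:,:,::-1],alpha=1.2))
t=grab_frame('top');cv2.imwrite('pics/t27.png',cv2.convertScaleAbs(t['color'][:,:,::-1],alpha=1.5))
"
```

```text
clock: 17.0
eef_pos: [478.5, -119.0, 323.9]
tcp_rot: [-3.142, -0.786, 0.012]
contact_force: [0.6, -0.6, -2.3]
opening: 0.458
[-0.    -0.     0.     0.    -0.     0.001]
from [ 478.5 -119.   323.9] [-3.142 -0.786  0.012] angle 0.05 dist 1.2
[0.0005, -0.0005, -0.0006] [0.0, 1.2, -0.1]
```

View pics/w27.png

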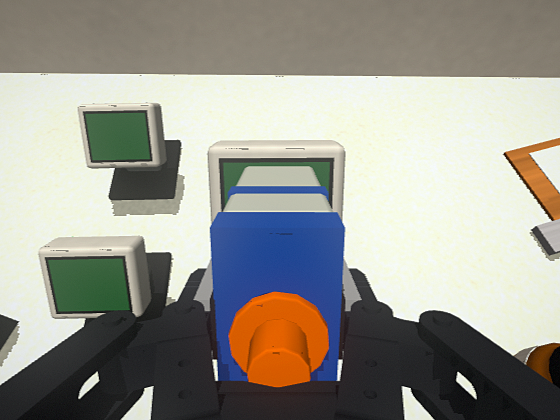

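View pics/t27.png

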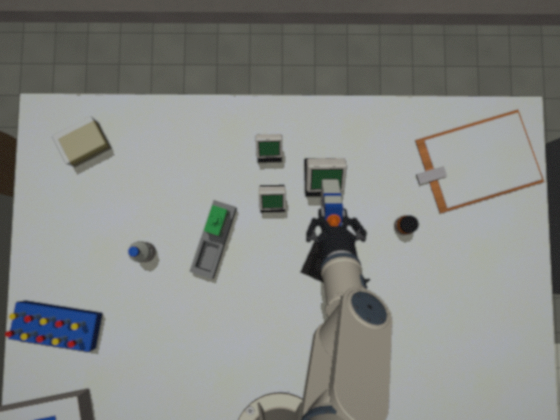

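```bash
python3 -c "
from rig import job,sense
s=sense();print(s['clock'],s['opening']);print(job.sign_off())"
```

```text
17.1 0.46195499552277314
the job is handed in; nothing more can be done
None
```

I handed the job in at 17.1 s. The orange stopper is in the blue pack's mouth, and the arm is holding the stoppered pack with its underside to the large reader's window.

- **Stopper:** I pushed it down until the arm met a light resistance (1–2 N). In the wrist view afterwards the flange and knob sizes fitted a fully home stopper, and it had not moved after the pack was tipped.
- **Pose at the reader:** By my estimate of the window's position, the code is about 50 mm from the glass, within about 1.2 mm of centre and square to within 0.1°. Joint speeds were zero.
- **Other objects:** The last top view shows the green pack, wash bottle and jar where they started. Nothing touched the reader.

**Disagreements between measurements:**
- The side camera alone put the window about 5 mm from where the top camera did. I used a compromise, and the wrist view agreed with it to 1–2 mm.
- The wrist view put the gap at 48–49 mm, a little less than the 50 mm above.
- The wrist view suggests the pack may be tilted up to about 0.3° in the grip; the top view hinted at nearly 1°. I did not correct for that.

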